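Load the tile carrier and screw down its hold-down ring

TASK

Get the tile carrier ready for the kiln room: stand every clay tile that is lying on the table upright on its short thin edge in the slots of the wooden carrier, one to a slot, seated down on the slot's floor; then swing the metal hold-down bar round until it stops over the slots, and after that screw the knurled brass ring clockwise down its stud, turn after turn, until it comes up tight and the bar holds the tiles. Do not disturb the other things on the table.

Things in the scene. Friction and masses are not known exactly. Their poses are not given: they have to be found in the camera images.
- tile1: glazed thick clay tile, 60 (its x) x 90 (its y) x 16 mm (its z), 0.17 kg, glazed blue on its +z face, bare red-brown clay elsewhere; origin at its very centre. At the start it lies flat on the table, glaze up; it may be absent (None)
- tile2: glazed thick clay tile, 60 (its x) x 90 (its y) x 16 mm (its z), 0.17 kg, glazed ochre on its +z face, bare red-brown clay elsewhere; origin at its very centre. At the start it lies flat on the table, glaze up; it may be absent (None)
- tile3: glazed thick clay tile, 60 (its x) x 90 (its y) x 16 mm (its z), 0.17 kg, glazed green on its +z face, bare red-brown clay elsewhere; origin at its very centre. At the start it lies flat on the table, glaze up; it may be absent (None)
- carrier: fixed plywood tile carrier, base 100 (x) x 206 (y) x 14 mm, from y = -40 to +166 mm; origin on the table under the axis of the threaded steel stud (16 mm thick, top 180 mm up). Three slots along x at y = 58, 96, 134 mm, 18 mm wide and 72 mm long between end stops, between wooden ribs 20 mm thick; ribs and stops rise 34 mm over the slot floor, the ribs' top 10 mm rounded to lead a tile in
- slot1 (a point): middle of the floor of carrier slot 1, 14 mm above the table; axes as the carrier's: x along the slot, y across it, z up. A tile standing in the slot has its centre 45 mm above this point and its top 90 mm above it. This slot is nearest the stud
- slot2 (a point): middle of the floor of carrier slot 2, 14 mm above the table; axes as the carrier's: x along the slot, y across it, z up. A tile standing in the slot has its centre 45 mm above this point and its top 90 mm above it
- slot3 (a point): middle of the floor of carrier slot 3, 14 mm above the table; axes as the carrier's: x along the slot, y across it, z up. A tile standing in the slot has its centre 45 mm above this point and its top 90 mm above it. This slot is farthest from the stud
- ring (a joint): angle (rad) of the brass ring on the stud; grows as it is screwed down, clockwise from above, 10 mm per turn, carrying the bar down with it. Starts at 1.2 to 6.0, so 1.4 to 2.2 turns remain; even drag of 0.25 N m, stays where left. At 14.4 the sprung bar meets the tops of seated tiles; at 15.0 the ring comes up hard against its stop (tight) and a grip slips round it
- ring_mid (a point): middle of the knurled brass ring (42 mm diameter, 20 mm high, red dot on top), on the stud's axis at half the ring's height; sinks as the ring is screwed down. Only the stud, up to 40 mm of it, is above the ring; the bar's top is 6 mm below its underside
- bar (a joint): swing (rad) of the aluminium hold-down bar about the stud, under the ring: 0 to 0.35 at the start, along the carrier's +x, off the slots; 1.571 (its stop) along the carrier's +y, over the middle of all slots. Bar 18 mm wide, 12 mm thick, end 136 mm from the stud's axis; light drag (0.12 N m), stays where left, does not turn with the ring
- bar_tip (a point): point inside the bar on its middle line, at half its thickness, 128 mm from the stud's axis. Until the ring is screwed down, the bar's underside is 13 to 21 mm above the tops of seated tiles
- foam: bystander: pale green-yellow foam block 120 x 170 x 45 mm; origin at the centre of its underside
- glaze_jar: bystander: amber glaze jar, 68 mm in diameter, 85 mm high; origin at the centre of its underside
- planter: bystander: brown open clay planter with round relief pattern, 110 x 130 x 120 mm; origin at the centre of its underside
- carving_tool: bystander: carving tool with a dark wooden handle, 135 mm long, 12 mm thick, lying on the table; origin on the table under the middle of its handle
There are look-alikes about, which are no part of the job. What is shaped like the tile2 but black, pink or white is not meant.

How it is judged:
On the way, in this order (a step that is already met when the one before it is completed fails the run):
1. every tile stands upright in a slot of its own (((x of tile1 in the frame of slot1 between -0.01 and 0.01 m and y of tile1 in the frame of slot1 between -0.006 and 0.006 m and z of tile1 in the frame of slot1 between 0.041 and 0.049 m) or (x of tile1 in the frame of slot2 between -0.01 and 0.01 m and y of tile1 in the frame of slot2 between -0.006 and 0.006 m and z of tile1 in the frame of slot2 between 0.041 and 0.049 m) or (x of tile1 in the frame of slot3 between -0.01 and 0.01 m and y of tile1 in the frame of slot3 between -0.006 and 0.006 m and z of tile1 in the frame of slot3 between 0.041 and 0.049 m)) and (angle between tile1's own y axis and vertical below 0.12 rad or angle between tile1's own y axis and vertical above 3.0216 rad) and ((x of tile2 in the frame of slot1 between -0.01 and 0.01 m and y of tile2 in the frame of slot1 between -0.006 and 0.006 m and z of tile2 in the frame of slot1 between 0.041 and 0.049 m) or (x of tile2 in the frame of slot2 between -0.01 and 0.01 m and y of tile2 in the frame of slot2 between -0.006 and 0.006 m and z of tile2 in the frame of slot2 between 0.041 and 0.049 m) or (x of tile2 in the frame of slot3 between -0.01 and 0.01 m and y of tile2 in the frame of slot3 between -0.006 and 0.006 m and z of tile2 in the frame of slot3 between 0.041 and 0.049 m)) and (angle between tile2's own y axis and vertical below 0.12 rad or angle between tile2's own y axis and vertical above 3.0216 rad) and ((x of tile3 in the frame of slot1 between -0.01 and 0.01 m and y of tile3 in the frame of slot1 between -0.006 and 0.006 m and z of tile3 in the frame of slot1 between 0.041 and 0.049 m) or (x of tile3 in the frame of slot2 between -0.01 and 0.01 m and y of tile3 in the frame of slot2 between -0.006 and 0.006 m and z of tile3 in the frame of slot2 between 0.041 and 0.049 m) or (x of tile3 in the frame of slot3 between -0.01 and 0.01 m and y of tile3 in the frame of slot3 between -0.006 and 0.006 m and z of tile3 in the frame of slot3 between 0.041 and 0.049 m)) and (angle between tile3's own y axis and vertical below 0.12 rad or angle between tile3's own y axis and vertical above 3.0216 rad)), for 0.2 s.
2. the bar is swung to its stop over the slots (value of joint bar above 1.45 rad), for 0.2 s.
3. the ring is screwed down tight (value of joint ring above 14.7 rad), for 0.2 s.
At the end, for the whole second after the job is handed in: Every tile present stands on its short edge in a slot of its own, upright to 0.12 rad, on the slot floor (height within 4 mm), within 15 mm of the slot's middle along it; the bar joint is above 1.45 rad; the ring joint is above 14.7 rad (stop: 15.0) (all of step 1 and value of joint bar above 1.45 rad and value of joint ring above 14.7 rad); the robot touches nothing.
It fails at once if the foam block is shifted by more than 30 mm (distance of foam from where it was at the start of the episode above 0.03 m).
It fails at once if the glaze jar is shifted by more than 30 mm (distance of glaze_jar from where it was at the start of the episode above 0.03 m).
It fails at once if the planter is shifted by more than 30 mm (distance of planter from where it was at the start of the episode above 0.03 m).
It fails at once if the carving tool is shifted by more than 30 mm (distance of carving_tool from where it was at the start of the episode above 0.03 m).
Of tile1, tile2, tile3 only 2 to 3 are there at a start; the rules pass over those that are not, and their reading is None.
At some moment in a run one of tile1, tile2, tile3 may be knocked a few centimetres aside while the robot is not near it.
Once in a run the grip may slacken for a moment while it holds something.
It also fails if it takes over 210 s, if anything falls off the work surface, if the arm or the gripper's body presses on something with over 40 N, if the wrist force passes 120 N, or if a joint passes its speed limit or range.

ROBOT

A 6-joint arm with a two-finger parallel gripper is mounted at the origin on the work surface. World frame = base frame: x ahead of the robot, y to its left, z up, the work surface at z = 0. Lengths are in m, angles in rad, forces in N, time in s.
With the tool pointing down it reaches from about 0.35 to 0.95 m from the base axis. Payload 17.4 kg.
Tool frame: the origin (TCP) lies midway between the tips of the shut fingers; the grasp point (between the pads) lies 19 mm behind it; y points along the fingers, x is the direction in which the jaws open and shut, and the axes are right-handed (so a half turn about y gives the same grasp; the last joint's range is limited). The gripper opens to 93 mm and grips with 3 to 60 N. Pads are 15 mm wide; open, the fingers measure 128 mm over their backs; the gripper's body (75 mm by 188 mm) begins 65 mm behind the grasp point.
Start: joints at [-0.038, 0.116, 1.442, -0, 1.584, -0.038], TCP at [0.675, -0, 0.192] pointing down, gripper open.
Joint ranges: [-2.83, 2.83], [-0.83, 2.19], [0.07, 2.5], [-1.14, 4.28], [0.01, 3], [-2.97, 2.97]. Speed limits (rad/s): [1.89, 1.89, 2.22, 3.14, 3.14, 3.14].

INTERFACE

Orientations are given as a unit quaternion [w, x, y, z].
In Python, from station import status, read_camera, order, models gives the robot as it stands.
- The arm moves only by the shell command python3 -m crank 'ROWS'. ROWS is JSON, a list of rows, each a list of 7 numbers: the gripper command: -1 is shut, 1 is fully open, values between are in proportion, then the shift along the tool's x, y, z in mm, then the turn, a rotation vector about the tool's x, y, z in rad. In form: [[gripper, dx, dy, dz, rx, ry, rz], ...]. A call has exactly 10 rows; each row shifts and turns the commanded pose from where the row before left it, along the tool's axes as they then stand; what a row does not reach is not made up. A row lasts 1/8 s, in which the tool goes at most 62.5 mm and 10.7 degrees, less where a joint would pass 70% of its speed; a pose out of reach is approached as far as the arm can. A call with a gripper value outside its range is refused whole. The fingers move at their own pace and stop on an object; the grip force is fixed at half the most. Time passes only in rows, so rows that do not move let the fingers close, or fill a call up. It gives the time, the measured TCP pose, the force and the opening at its end, in the units of the state.
- status.read_state(): the state, without advancing time (a new reading comes with each control period).
- read_camera(name): name is "scene" or "side" or "wrist"; returns a dict with "img" (400x640x3 uint8, red, green, blue), "vfov" (degrees; the focal length in pixels is half the picture's height over the tangent of half this angle, whatever the lens; pixels are square), "cx", "cy" (the principal point, pixels), "k1" (the pictures are not rectified: a ray, as slopes to the right and down, at radius r is drawn at 1 + k1 r^2 times it, then the intrinsics apply), "origin" and "orientation" of the camera in the world; the wrist camera has in their place "mount" (4x4, takes a point from camera to tool coordinates, whose origin is the TCP and whose axes are the tool frame's). Camera axes: x right, y down, z forward; pixel columns grow to the right and rows downward; lengths in m; the calibration is good to about 2 mm. A picture is of the moment at which its call begins: read the wrist's pose just before it. There is no depth.
- order.finish_job(): hands the job in, once; it reports no verdict.
Trained networks look in a picture, given as the dict that the camera call returned (one of the last four; its "shot" number tells which), for a name from the list of things; names that differ only in an ending like _2 or _b are one class to them, and where a whole thing is asked for, a point or a joint stands for the part that bears it (a point fixed in the world has none). Each returns a list of dicts, best first, with "confidence" (0 to 1); they miss things now and then, are a little off and sometimes report something else, mostly with a low value. They report only what shows in the picture. A call takes as long as a camera call. They do not tell look-alikes from the thing itself.
- models.recognise(target, picture): "location" ([column, row] in pixels, amid what is visible of it).
- models.regions_of(target, picture): "pixels" (400x640 bool, what is visible of it) and "location" ([column, row] in pixels, amid what is visible of it).
The state is a dict: "time_s": time; "joints": joint angles; "qvel": joint speeds; "effort": joint torques, N m; "eef_pos": TCP position; "ee_rot": TCP orientation; "contact_force": force on the tool from outside, world axes, zero at the start; "wrist_torque": the same for the moment, N m; "finger_gap": opening from 0.0 (shut) to 1.0 (fully open).
Only numpy, scipy, OpenCV 4.12 (cv2) and the standard library are available. Lean on these libraries where they do the work, as an engineer would, in place of code of your own. Each camera call takes 0.05 s, during which the arm holds its last target.

## Working session

There is one attempt and no reset: what is moved stays moved. The work goes in short steps, Python scripts to look and compute and a shell command to move; the robot and the scene stay as the last step left them, time stands still between calls to the robot, and variables do not carry over. Pictures are saved under pics/ and viewed, and the job is handed in when it is done.

```bash
ls -la; mkdir -p pics; cat > h.py <<'E'
import numpy as np, cv2
from station import status, read_camera, order, models
from scipy.spatial.transform import Rotation as R
def q2R(q): return R.from_quat([q[1],q[2],q[3],q[0]]).as_matrix()
def shot(name,fn=None):
    s=status.read_state(); p=read_camera(name)
    if fn: cv2.imwrite('pics/'+fn,p['img'][:,:,::-1])
    if 'mount' in p:
        T=np.eye(4);T[:3,:3]=q2R(s['ee_rot']);T[:3,3]=s['eef_pos']
        p['T']=T@np.array(p['mount'])
    else:
        T=np.eye(4);T[:3,:3]=q2R(p['orientation']);T[:3,3]=p['origin'];p['T']=T
    return p
def K(p):
    h,w=p['img'].shape[:2]; f=h/2/np.tan(np.radians(p['vfov'])/2)
    return np.array([[f,0,p['cx']],[0,f,p['cy']],[0,0,1.]]), np.array([p['k1'],0,0,0,0.])
def ray(p,uv):
    k,d=K(p); n=cv2.undistortPoints(np.array(uv,float).reshape(-1,1,2),k,d).reshape(-1,2)
    r=np.c_[n,np.ones(len(n))]@p['T'][:3,:3].T
    return p['T'][:3,3], r
def at_z(p,uv,z):
    o,r=ray(p,uv); t=(z-o[2])/r[:,2]; return o+r*t[:,None]
def proj(p,X):
    X=np.atleast_2d(X); k,d=K(p); Ti=np.linalg.inv(p['T'])
    r,_=cv2.Rodrigues(Ti[:3,:3]); uv,_=cv2.projectPoints(X.reshape(-1,1,3),r,Ti[:3,3],k,d); return uv.reshape(-1,2)
E
python3 - <<'E'
from h import *
s=status.read_state(); print(s)
for n in ['scene','side','wrist']:
    p=shot(n,n+'0.png'); print(n,p['vfov'],p['cx'],p['cy'],p['k1'],p.get('origin'),p.get('orientation'),p.get('mount'))
E
```

```text
total 12
drwxr-xr-x  3 agent agent 4096 Dec  5 23:44 .
drwxr-xr-x 23 root  root  4096 Dec  5 23:44 ..
drwxr-xr-x  2 agent agent 4096 Dec  5 23:44 pics
{'time_s': 0.0, 'joints': array([-3.78099068e-02,  1.16472025e-01,  1.44227244e+00,  2.72527309e-05,
        1.58401675e+00, -3.78022252e-02]), 'qvel': array([-0.00114175,  0.00130512,  0.00160134, -0.00072344,  0.00335619,
       -0.00035096]), 'effort': array([-2.39607485e-03, -7.21266031e+01, -6.22611737e+01,  7.77577632e-02,
        2.38535833e-02, -2.17692599e-05]), 'eef_pos': array([6.74755575e-01, 2.58803838e-06, 1.91710162e-01]), 'ee_rot': array([ 7.07131904e-01, -7.07081417e-01,  4.15086515e-04,  4.09898331e-04]), 'contact_force': array([ 0.26862486, -0.04351305,  0.09622855]), 'wrist_torque': array([-0.01133268, -0.01178442, -0.01509029]), 'finger_gap': 1.0013209583509286}
scene 54.33420524886838 323.3166637690101 206.87228554967695 -0.05171377670493561 [ 1.04691942 -0.80708596  0.72298431] [-0.45830583  0.84386019  0.25066048 -0.12257678] None
side 44.85884284688789 321.7932439645202 199.7152297400134 -0.02383480277764674 [0.22965354 0.95040777 0.9985757 ] [ 0.07072412 -0.14754943  0.89799254 -0.40845644] None
wrist 67.13020249688238 320.46058736584786 195.3005476968973 -0.05916318251536881 None None [[ 9.99999418e-01 -7.93655711e-04 -7.30449905e-04 -2.43082781e-04]
 [ 4.83118959e-04 -2.75910063e-01  9.61183335e-01 -1.93221043e-01]
 [-9.64387122e-04 -9.61183129e-01 -2.75909519e-01  7.70403165e-02]
 [ 0.00000000e+00  0.00000000e+00  0.00000000e+00  1.00000000e+00]]
```

View pics/scene0.png

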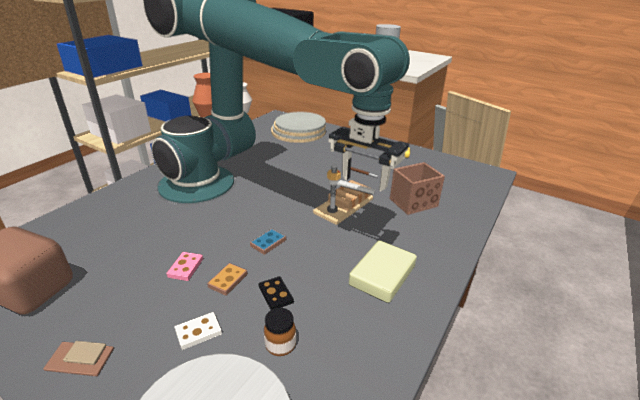

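View pics/side0.png

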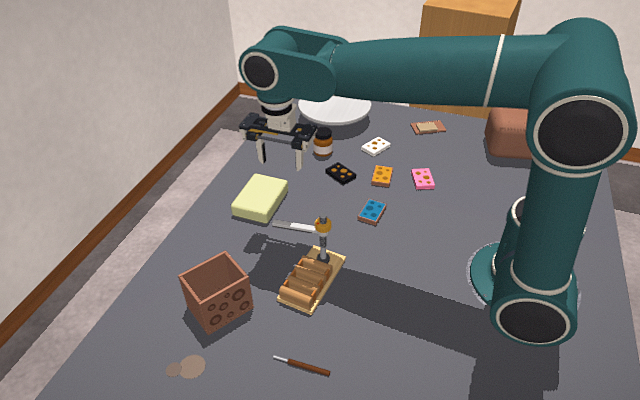

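View pics/wrist0.png

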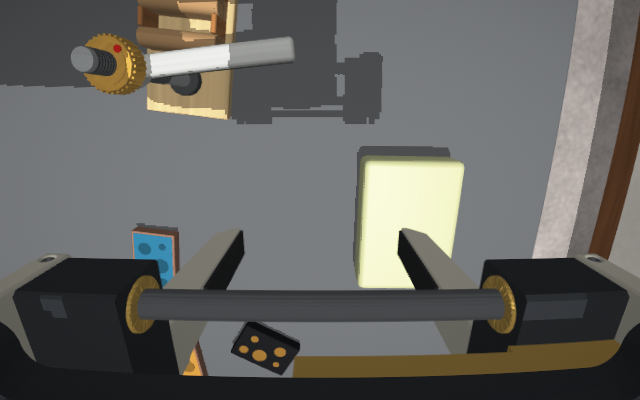

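```bash
python3 - <<'E'
from h import *
for n in ['scene','side']:
    p=shot(n)
    for t in ['tile1','tile2','tile3','foam','glaze_jar','planter','carving_tool']:
        r=models.recognise(t,p)
        print(n,t,[(np.round(x['location']).tolist(),round(x['confidence'],2), np.round(at_z(p,x['location'],.016)[0][:2],3).tolist()) for x in r])
    c=p['img']
    if n=='side': crops=[('sc',c[200:330,240:380]),('st',c[120:240,310:450])]
    else: crops=[('cc',c[150:230,300:420]),('ct',c[215:355,150:310])]
    for k,i in crops: cv2.imwrite(f'pics/{k}.png',cv2.resize(i,None,fx=5,fy=5,interpolation=cv2.INTER_CUBIC)[:,:,::-1])
E
```

```text
scene tile1 [([201.0, 328.0], 0.98, [0.523, -0.463]), ([266.0, 240.0], 0.78, [0.442, -0.136]), ([274.0, 290.0], 0.63, [0.586, -0.28]), ([182.0, 264.0], 0.59, [0.323, -0.343]), ([227.0, 277.0], 0.58, [0.456, -0.311])]
scene tile2 [([201.0, 328.0], 0.98, [0.523, -0.463]), ([266.0, 240.0], 0.78, [0.442, -0.136]), ([274.0, 290.0], 0.63, [0.586, -0.28]), ([182.0, 264.0], 0.59, [0.323, -0.343]), ([227.0, 277.0], 0.58, [0.456, -0.311])]
scene tile3 [([201.0, 328.0], 0.98, [0.523, -0.463]), ([266.0, 240.0], 0.78, [0.442, -0.136]), ([274.0, 290.0], 0.63, [0.586, -0.28]), ([182.0, 264.0], 0.59, [0.323, -0.343]), ([227.0, 277.0], 0.58, [0.456, -0.311])]
scene foam [([381.0, 268.0], 0.8, [0.773, -0.057]), ([331.0, 176.0], 0.33, [0.398, 0.299])]
scene glaze_jar [([277.0, 331.0], 0.64, [0.67, -0.374]), ([417.0, 188.0], 0.22, [0.697, 0.405])]
scene planter [([419.0, 189.0], 0.9, [0.705, 0.404])]
scene carving_tool [([341.0, 198.0], 0.48, [0.506, 0.19])]
side tile1 [([421.0, 177.0], 0.8, [0.33, -0.328]), ([372.0, 210.0], 0.79, [0.442, -0.117]), ([342.0, 172.0], 0.66, [0.583, -0.271]), ([384.0, 176.0], 0.63, [0.447, -0.291]), ([376.0, 145.0], 0.54, [0.512, -0.46])]
side tile2 [([421.0, 177.0], 0.8, [0.33, -0.328]), ([372.0, 210.0], 0.79, [0.442, -0.117]), ([342.0, 172.0], 0.66, [0.583, -0.271]), ([384.0, 176.0], 0.63, [0.447, -0.291]), ([376.0, 145.0], 0.54, [0.512, -0.46])]
side tile3 [([421.0, 177.0], 0.8, [0.33, -0.328]), ([372.0, 210.0], 0.79, [0.442, -0.117]), ([342.0, 172.0], 0.66, [0.583, -0.271]), ([384.0, 176.0], 0.63, [0.447, -0.291]), ([376.0, 145.0], 0.54, [0.512, -0.46])]
side foam [([259.0, 199.0], 0.76, [0.786, -0.058])]
side glaze_jar [([321.0, 143.0], 0.91, [0.704, -0.406])]
side planter [([215.0, 291.0], 0.88, [0.745, 0.305])]
side carving_tool [([304.0, 366.0], 0.82, [0.455, 0.429]), ([382.0, 174.0], 0.62, [0.453, -0.302]), ([311.0, 272.0], 0.25, [0.533, 0.167])]
```

View pics/sc.png

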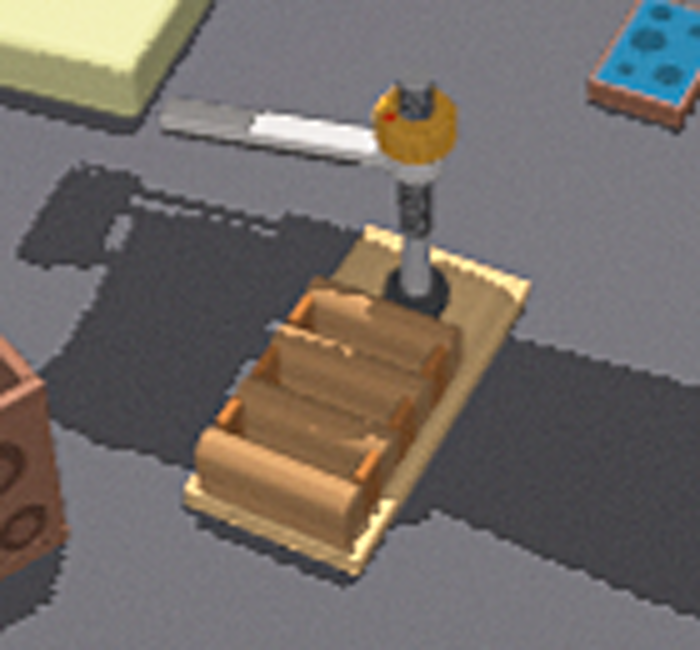

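View pics/ct.png

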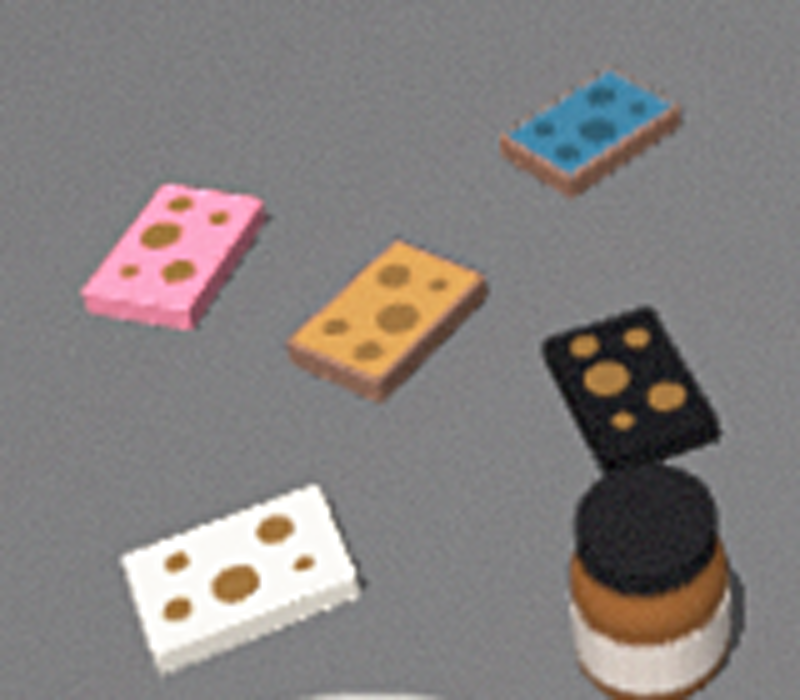

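View pics/cc.png

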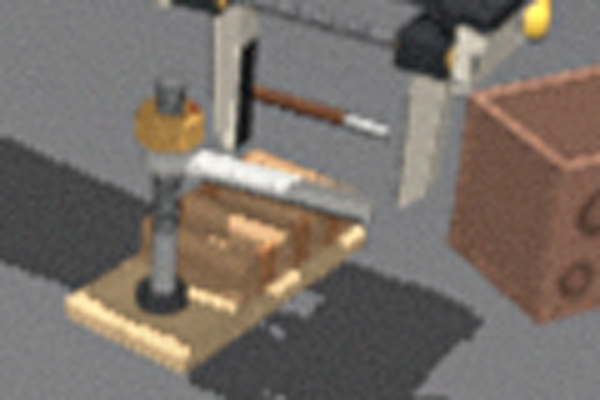

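```bash
python3 - <<'E'
from h import *
p=shot('side')
c=np.array([[367,230],[530,282],[185,483],[358,562]])/5+[240,200]-0.4
P=at_z(p,c,.014); print(P.round(4))
print('stud top',at_z(p,[np.array([416,84])/5+[240,200]],.18), 'bar end')
# expected: far: (+50,-40),(-50,-40); near (+50,166),(-50,166) 
M=np.array([[.05,-.04],[-.05,-.04],[.05,.166],[-.05,.166]])
def fit(M,P):
    a=M-M.mean(0);b=P-P.mean(0);th=np.arctan2((a[:,0]*b[:,1]-a[:,1]*b[:,0]).sum(),(a*b).sum())
    r=np.array([[np.cos(th),-np.sin(th)],[np.sin(th),np.cos(th)]]);t=P.mean(0)-r@M.mean(0);return th,t,(M@r.T+t-P)
print(fit(M,P[:,:2]))
s=shot('scene')
c=np.array([[65,300],[187,360]])/5+[300,150]-0.4
print(at_z(s,c,.014)); print(at_z(s,[np.array([170,82])/5+[300,150]],.18))
E
```

```text
[[0.5613 0.0738 0.014 ]
 [0.4637 0.0824 0.014 ]
 [0.5895 0.2684 0.014 ]
 [0.4905 0.2858 0.014 ]]
stud top [[0.51431984 0.12135275 0.18      ]] bar end
(np.float64(-0.136030069618351), array([0.51770132, 0.11516884]), array([[ 5.18344889e-04, -5.05600107e-03],
       [-9.87679711e-04, -6.61453475e-05],
       [ 2.54587404e-04,  4.47277831e-03],
       [ 2.14747418e-04,  6.49368103e-04]]))
[[0.46366309 0.07751286 0.014     ]
 [0.56429342 0.06437405 0.014     ]]
[[0.52355513 0.10158225 0.18      ]]
```

```bash
python3 -m crank '[[1,-29,-18,16,0,0,0],[1,-29,-18,16,0,0,0],[1,-29,-18,16,0,0,0],[1,-29,-18,16,0,0,0],[1,-29,-18,16,0,0,0],[1,0,0,0,0,0,0],[1,0,0,0,0,0,0],[1,0,0,0,0,0,0],[1,0,0,0,0,0,0],[1,0,0,0,0,0,0]]'; python3 - <<'E'
from h import *
p=shot('wrist','w1.png')
print(status.read_state()['eef_pos'],status.read_state()['joints'])
E
```

```text
time_s: 2.3
eef_pos: [0.5302, 0.0798, 0.282]
ee_rot: [-0.707, 0.707, -0.0, -0.0]
contact_force: [0.6, -0.9, 0.5]
finger_gap: 0.999
[0.53014712 0.07983979 0.28213822] [ 1.01900125e-01 -1.96022580e-01  1.60084709e+00 -9.20091131e-06
  1.73728520e+00  1.02165460e-01]
```

View pics/w1.png

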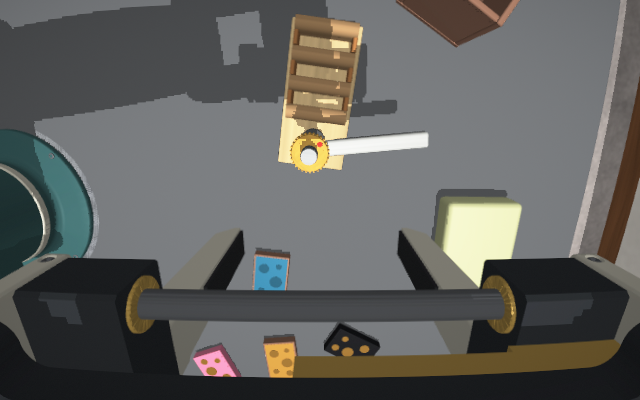

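```bash
python3 - <<'E'
from h import *
p=shot('wrist')
i=p['img'][5:185,260:440]; cv2.imwrite('pics/w1c.png',cv2.resize(i,None,fx=4.4,fy=3.33*1,interpolation=cv2.INTER_CUBIC)[:,:,::-1])
i=p['img'][5:125,270:380]; cv2.imwrite('pics/w1d.png',cv2.resize(i,None,fx=5,fy=5,interpolation=cv2.INTER_CUBIC)[:,:,::-1])
i=p['img'][90:180,270:380]; cv2.imwrite('pics/w1e.png',cv2.resize(i,None,fx=6,fy=6,interpolation=cv2.INTER_CUBIC)[:,:,::-1])
E
```

```text
(no output)
```

View pics/w1d.png

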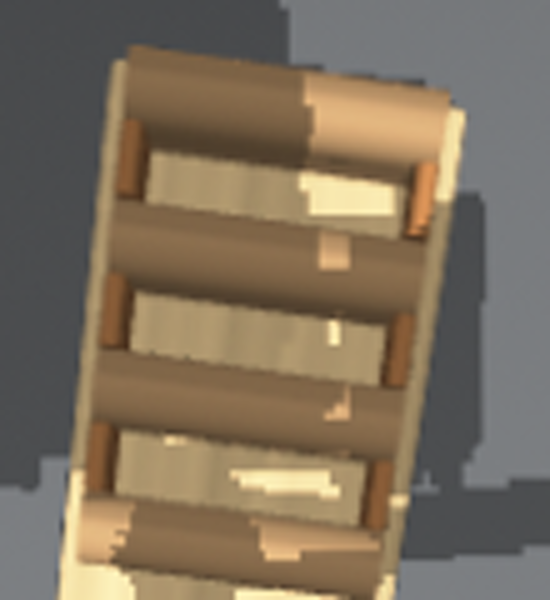

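View pics/w1e.png

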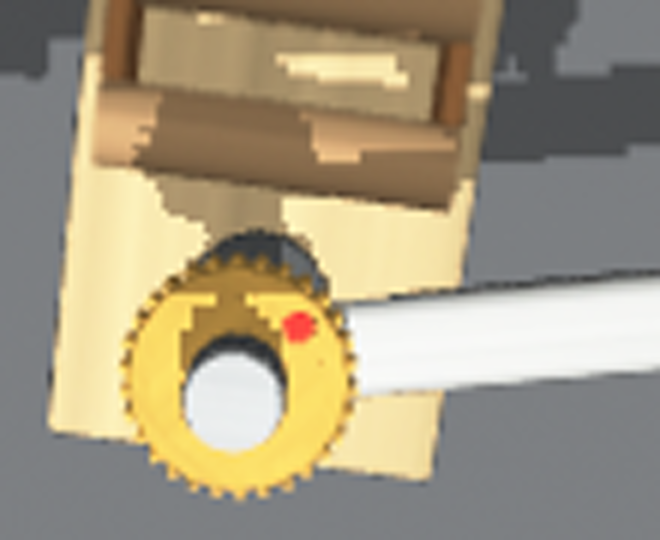

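```bash
cat >> h.py <<'E'
def C2W(c,X):
    X=np.atleast_2d(X); r=np.array([[np.cos(c[2]),-np.sin(c[2])],[np.sin(c[2]),np.cos(c[2])]])
    return np.c_[X[:,:2]@r.T+c[:2],X[:,2]]
E
python3 - <<'E'
from h import *
from scipy.optimize import least_squares
p=shot('wrist'); s=shot('side'); sc=shot('scene')
d=lambda a:np.array(a)/5+[270,5]-.4
e=lambda a:np.array(a)/6+[270,90]-.4
obs=[(p,e([235,402]),[0,0,.18]),(p,e([50,432]),[-.05,-.04,.014]),(p,e([430,480]),[.05,-.04,.014])]
for y,a,b in [(.143,[148,150],[408,180]),(.105,[135,292],[388,325]),(.067,[118,432],[365,465])]:
    obs+=[(p,d(a),[-.036,y,.014]),(p,d(b),[.036,y,.014])]
for c,M in zip(np.array([[367,230],[530,282],[185,483],[358,562]])/5+[240,200]-0.4,[[.05,-.04,.014],[-.05,-.04,.014],[.05,.166,.014],[-.05,.166,.014]]):
    obs.append((s,c,M))
obs.append((s,np.array([416,85])/5+[240,200]-.4,[0,0,.18]))
obs.append((sc,np.array([170,82])/5+[300,150]-.4,[0,0,.18]))
obs.append((sc,np.array([65,300])/5+[300,150]-.4,[-.05,-.04,.014]))
obs.append((sc,np.array([187,360])/5+[300,150]-.4,[.05,-.04,.014]))
def fit(O):
    f=lambda c:np.concatenate([proj(q,C2W(c,X))[0]-u for q,u,X in O])
    r=least_squares(f,[.517,.115,-.136],loss='soft_l1'); return r.x,f(r.x).reshape(-1,2)
for O in (obs[:9],obs[9:14],obs):
    x,r=fit(O); print(x.round(4)); print(r.round(1).tolist())
E
```

```text
[ 0.518   0.1123 -0.1271]
[[-0.1, -0.5], [-0.2, -0.1], [0.5, -0.1], [0.4, 0.3], [-0.8, 1.2], [0.1, 0.2], [-0.7, 0.3], [0.7, -0.3], [0.1, -0.5]]
[ 0.5176  0.1155 -0.1322]
[[0.3, -1.2], [0.3, 0.1], [-0.6, 1.6], [0.1, 0.3], [-0.1, -1.6]]
[ 0.5181  0.1124 -0.1282]
[[-0.1, -0.6], [-0.2, -0.2], [0.5, -0.2], [0.6, 0.2], [-0.7, 1.1], [0.2, 0.1], [-0.6, 0.3], [0.7, -0.5], [0.2, -0.6], [0.5, -1.9], [0.5, -0.8], [-0.1, 0.7], [0.6, -0.7], [0.1, -2.5], [0.7, -1.4], [0.2, -0.3], [-0.2, -0.5]]
```

```bash
python3 -m crank '[[1,-11,0,-47,0,0,0],[1,-11,0,-47,0,0,0],[1,-11,0,-47,0,0,0],[1,-11,0,-47,0,0,0],[1,-11,0,-47,0,0,0],[1,-11,0,-47,0,0,0],[1,-11,0,-47,0,0,0],[1,0,0,0,0,0,0],[1,0,0,0,0,0,0],[1,0,0,0,0,0,0]]'; cat >> h.py <<'E'
def fit_tile(p,lo,hi,roi=None,z=.016,dbg=None):
    """top glaze colour mask (HSV) -> min area rect in the plane z"""
    hsv=cv2.cvtColor(p['img'],cv2.COLOR_RGB2HSV); m=cv2.inRange(hsv,np.array(lo),np.array(hi))
    if roi is not None:
        k=np.zeros_like(m);k[roi[1]:roi[3],roi[0]:roi[2]]=1;m*=k
    m=cv2.morphologyEx(m,cv2.MORPH_CLOSE,np.ones((9,9),np.uint8)); n,l,st,ce=cv2.connectedComponentsWithStats(m)
    if n<2: return None
    i=1+np.argmax(st[1:,4]); cs,_=cv2.findContours((l==i).astype(np.uint8),cv2.RETR_EXTERNAL,cv2.CHAIN_APPROX_NONE)
    c=max(cs,key=cv2.contourArea).reshape(-1,2).astype(float); W=at_z(p,c,z)[:,:2]*1000
    (cx,cy),(w,h),a=cv2.minAreaRect(W.astype(np.float32))
    if w>h: a+=90; w,h=h,w   # a: direction of short side
    a=(a+90)%180-90
    return np.array([cx,cy]).round(1),round(w,1),round(h,1),round(a,2),st[i]
E
python3 - <<'E'
from h import *
p=shot('wrist','w2.png'); print(status.read_state()['eef_pos'])
print(fit_tile(p,[95,90,60],[115,255,255])); print(fit_tile(p,[10,100,120],[25,255,255],(150,0,400,260)))
E
```

```text
time_s: 3.8
eef_pos: [0.4533, -0.2481, 0.2826]
ee_rot: [-0.707, 0.707, 0.001, -0.0]
contact_force: [-0.1, -0.2, -0.3]
finger_gap: 0.998
[ 0.45332685 -0.24809931  0.28257485]
(array([ 441.6, -125.3]), 53.4, 83.7, -7.01, array([ 292,   44,   43,   65, 2264], dtype=int32))
(array([ 453. , -306.8]), 56.7, 87.0, 5.16, array([ 301,  171,   40,   54, 1820], dtype=int32))
```

View pics/w2.png

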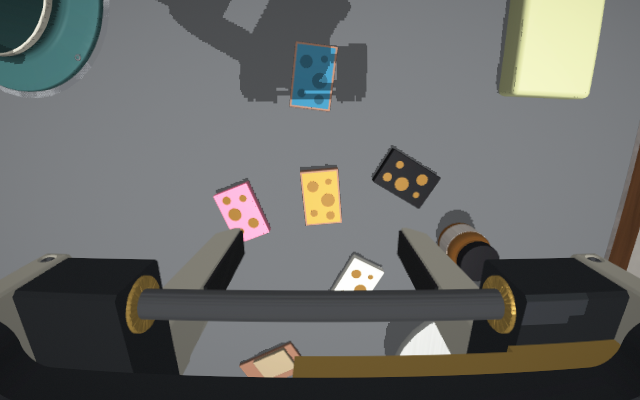

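```bash
python3 -m crank '[[1,0,0,0,0,0.125,0],[1,0,0,0,0.157,0,0],[1,0,0,0,0.157,0,0],[1,0,0,0,0.157,0,0],[1,0,0,0,0.157,0,0],[1,0,0,0,0.157,0,0],[1,0,0,0,0,0,0],[1,0,0,0,0,0,0],[1,0,0,0,0,0,0],[1,0,0,0,0,0,0]]'; cat >> h.py <<'E'
def pose():
    s=status.read_state(); return np.array(s['eef_pos'])*1000,q2R(s['ee_rot']),s
def Rt(yaw,tilt): # nominal tool orientation: yaw about world z (rad), tilt about tool x
    return R.from_euler('z',yaw).as_matrix()@R.from_euler('x',-np.pi/2).as_matrix()@R.from_euler('x',tilt).as_matrix()
def go(target_mm,yaw=None,tilt=None):
    p,r,s=pose(); d=np.array(target_mm)-p
    print('pos',p.round(1),'shift in tool axes mm',(r.T@d).round(1),'dist',np.linalg.norm(d).round(1))
    if yaw is not None: print('turn needed (tool rotvec)',R.from_matrix(r.T@Rt(yaw,tilt)).as_rotvec().round(4))
    yw=np.arctan2(r[1,0],r[0,0]); tl=R.from_matrix(Rt(yw,0).T@r).as_rotvec(); print('yaw',yw.round(4),'tilt',tl.round(4),'F',np.round(s['contact_force'],1),'gap mm',round(93*s['finger_gap'],1),'t',s['time_s'])
E
python3 - <<'E'
from h import *
go([438.5,-150,80],-.125,.785); go([438.5,-150,8])
print(pose()[2]['joints'].round(3))
E
```

```text
time_s: 5.1
eef_pos: [0.4532, -0.2484, 0.2833]
ee_rot: [0.922, -0.383, 0.023, -0.057]
contact_force: [0.3, -0.7, -0.2]
finger_gap: 1.0
pos [ 453.2 -248.4  283.3] shift in tool axes mm [-27.  211.7 -75.4] dist 226.3
turn needed (tool rotvec) [0.0021 0.0016 0.0001]
yaw -0.124 tilt [ 7.829e-01 -5.000e-04 -1.100e-03] F [ 0.3 -0.7 -0.2] gap mm 93.0 t 5.1
pos [ 453.2 -248.4  283.3] shift in tool axes mm [ -27.1  262.7 -126.2] dist 292.7
yaw -0.124 tilt [ 7.829e-01 -5.000e-04 -1.100e-03] F [ 0.3 -0.7 -0.2] gap mm 93.0 t 5.1
[-0.885  0.04   1.529  0.625  2.079 -0.594]
```

```bash
python3 -m crank '[[1,-5.4,42.4,-15,0,0,0],[1,-5.4,42.4,-15,0,0,0],[1,-5.4,42.4,-15,0,0,0],[1,-5.4,42.4,-15,0,0,0],[1,-5.4,42.4,-15,0,0,0],[1,0,0,0,0,0,0],[1,0,12,-12,0,0,0],[1,0,12,-12,0,0,0],[1,0,0,0,0,0,0],[1,0,0,0,0,0,0]]'; python3 - <<'E'
from h import *
go([438.5,-150,8],-.125,.785)
p=shot('side','s2.png');cv2.imwrite('pics/s2.png',cv2.resize(p['img'][150:280,300:460],None,fx=4,fy=4)[:,:,::-1])
shot('wrist','w3.png')
p=shot('scene','s2.png');cv2.imwrite('pics/c2.png',cv2.resize(p['img'][180:300,200:340],None,fx=5,fy=5)[:,:,::-1])
E
```

```text
time_s: 6.35
eef_pos: [0.4385, -0.15, 0.0459]
ee_rot: [0.922, -0.382, 0.024, -0.058]
contact_force: [-0.1, 0.1, -0.4]
finger_gap: 1.002
pos [ 438.5 -150.    45.9] shift in tool axes mm [  0.   26.8 -26.8] dist 37.9
turn needed (tool rotvec) [ 0.0001 -0.      0.0003]
yaw -0.1252 tilt [ 7.849e-01 -1.000e-04 -2.000e-04] F [-0.1  0.1 -0.4] gap mm 93.1 t 6.35
```

View pics/w3.png

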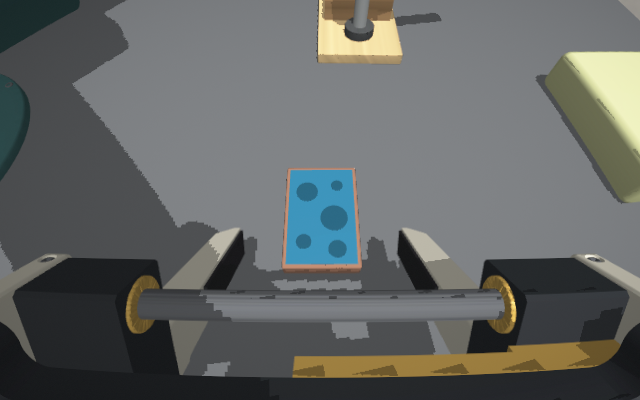

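View pics/c2.png

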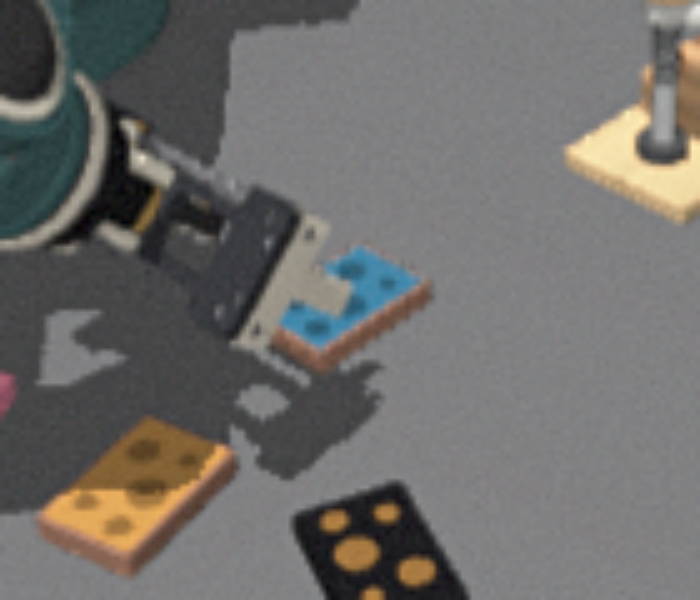

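```bash
python3 -m crank '[[1,0,9,-9,0,0,0],[1,0,9,-9,0,0,0],[1,0,8.5,-8.5,0,0,0],[1,0,0,0,0,0,0],[-1,0,0,0,0,0,0],[-1,0,0,0,0,0,0],[-1,0,0,0,0,0,0],[-1,0,0,0,0,0,0],[-1,0,0,0,0,0,0],[-1,0,0,0,0,0,0]]'; python3 - <<'E'
from h import *
go([438.5,-150,8],-.125,.785)
E
```

```text
time_s: 7.75
eef_pos: [0.4383, -0.1496, 0.0081]
ee_rot: [0.922, -0.382, 0.024, -0.058]
contact_force: [0.5, -0.8, 0.4]
finger_gap: 0.399
pos [ 438.3 -149.6    8.1] shift in tool axes mm [ 0.3 -0.2 -0.3] dist 0.5
turn needed (tool rotvec) [-0.  0. -0.]
yaw -0.125 tilt [0.785 0.    0.   ] F [ 0.5 -0.8  0.4] gap mm 37.2 t 7.75
```

```bash
python3 - <<'E'
from h import *
shot('wrist','w4.png')
p=shot('scene');cv2.imwrite('pics/c3.png',cv2.resize(p['img'][180:300,200:340],None,fx=5,fy=5)[:,:,::-1])
print(pose()[2]['finger_gap'])
E
```

```text
0.3200800823472191
```

View pics/w4.png

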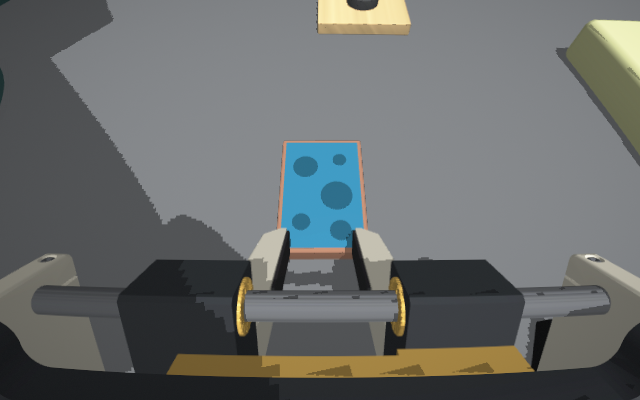

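View pics/c3.png

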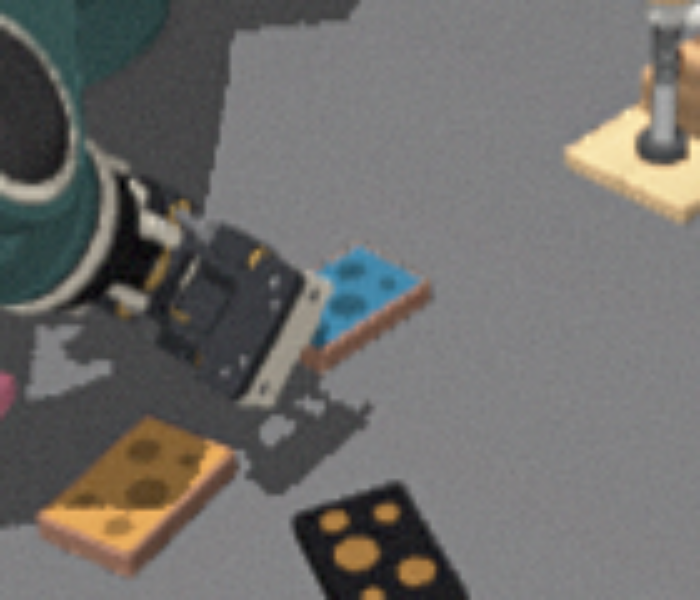

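```bash
python3 - <<'E'
from h import *
p=shot('wrist'); T=p['T']
print('TCP px',proj(p,[pose()[0]/1000]), 'z',pose()[0])
c=np.array([.4416,-.1253]);ex=np.array([.9925,-.122]);ey=np.array([.122,.9925])
X=np.array([np.r_[c+a*.03*ex+b*.045*ey,.016] for a,b in [(-1,-1),(1,-1),(-1,1),(1,1)]]); print(proj(p,X).round())
print(fit_tile(p,[95,90,60],[115,255,255]))
s=shot('scene'); print(fit_tile(s,[95,90,60],[115,255,255])); print('tcp scene',proj(s,[pose()[0]/1000]))
print(pose()[2]['finger_gap'])
E
```

```text
TCP px [[320.91324508 226.52197153]] z [ 438.28747893 -149.62902192    8.04365689]
[[274. 252.]
 [369. 251.]
 [282. 140.]
 [360. 140.]]
(array([ 441.9, -125.5]), 54.2, 83.8, -7.02, array([ 281,  143,   83,  105, 7505], dtype=int32))
(array([-2326.1,  1080.6]), 665.7, 1652.2, 65.69, array([  57,   35,   85,   42, 2657], dtype=int32))
tcp scene [[261.80672173 244.55804762]]
0.2311484564053194
```

```bash
python3 - <<'E'
from h import *
p=shot('wrist');cv2.imwrite('pics/w5.png',cv2.resize(p['img'][120:320,220:420],None,fx=3,fy=3)[:,:,::-1])
p=shot('side');cv2.imwrite('pics/s5.png',cv2.resize(p['img'][150:270,310:460],None,fx=5,fy=5)[:,:,::-1])
p=shot('scene');cv2.imwrite('pics/c5.png',cv2.resize(p['img'][180:300,200:340],None,fx=5,fy=5)[:,:,::-1])
print(pose()[2]['finger_gap'],pose()[2]['contact_force'])
E
```

```text
0.10132745906872477 [-0.71483652 -0.30023444  0.2261083 ]
```

View pics/w5.png

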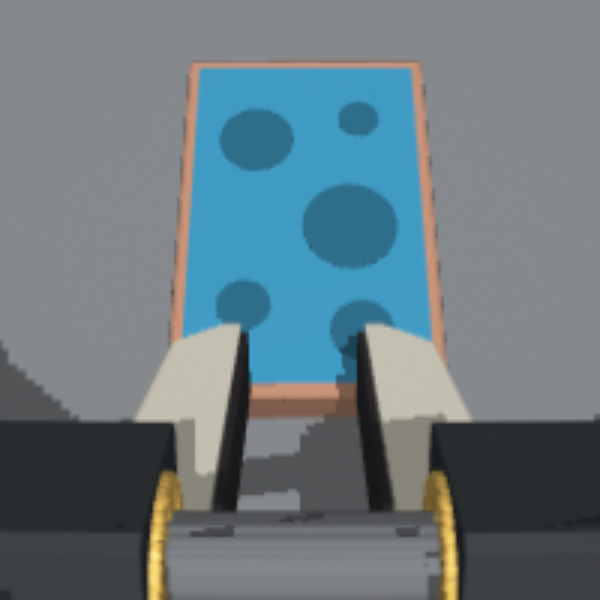

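View pics/s5.png

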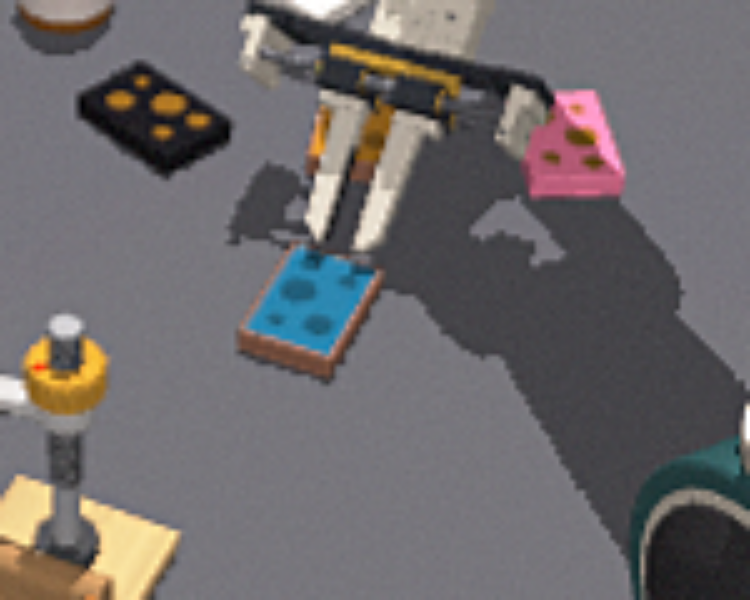

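```bash
python3 - <<'E'
from h import *
P,r,s=pose(); print(P,s['finger_gap'])
p=shot('side');sc=shot('scene')
i=p['img'].copy()
f=lambda uv:((uv-[310,150]+.5)*5).round().astype(int)
big=cv2.resize(i[150:270,310:460],None,fx=5,fy=5)
for k in (0,10,19,30,65):
    u=proj(p,[(P-k*r[:,1])/1000])[0]; print(k,u.round(1),f(u)); cv2.circle(big,tuple(int(v) for v in f(u)),3,(255,0,0),-1)
cv2.imwrite('pics/s6.png',big[:,:,::-1])
big=cv2.resize(sc['img'][180:300,200:340],None,fx=5,fy=5)
for k in (0,10,19,30,65):
    u=(proj(sc,[(P-k*r[:,1])/1000])[0]-[200,180]+.5)*5; cv2.circle(big,tuple(int(v) for v in u),3,(255,0,0),-1)
cv2.imwrite('pics/c6.png',big[:,:,::-1])
E
```

```text
[ 438.26886739 -149.64238225    8.04898722] 0.10132745906872477
0 [375.3 205.9] [329 282]
10 [376.3 202.8] [334 266]
19 [377.2 200. ] [338 253]
30 [378.2 196.6] [344 235]
65 [381.7 185.7] [361 181]
```

View pics/s6.png

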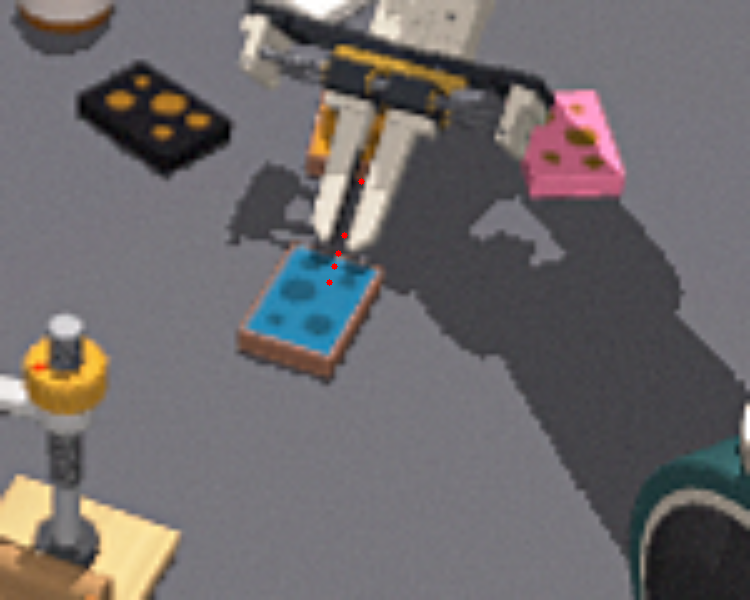

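View pics/c6.png

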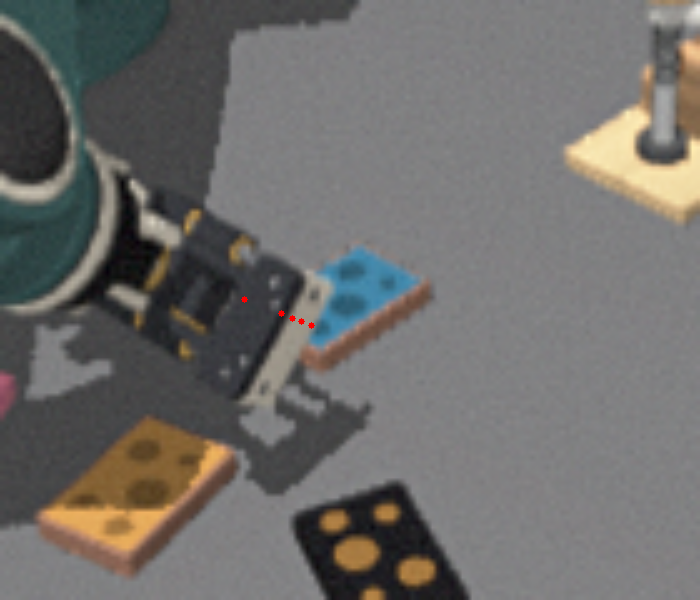

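```bash
python3 - <<'E'
from h import *
for k in range(3): p=shot('wrist'); print(pose()[2]['finger_gap'])
cv2.imwrite('pics/w7.png',cv2.resize(p['img'][120:320,220:420],None,fx=3,fy=3)[:,:,::-1])
p=shot('side');cv2.imwrite('pics/s7.png',cv2.resize(p['img'][150:270,310:460],None,fx=5,fy=5)[:,:,::-1])
E
```

```text
0.012427377881554652
0.0017302480840862473
0.00282346102483307
```

View pics/w7.png

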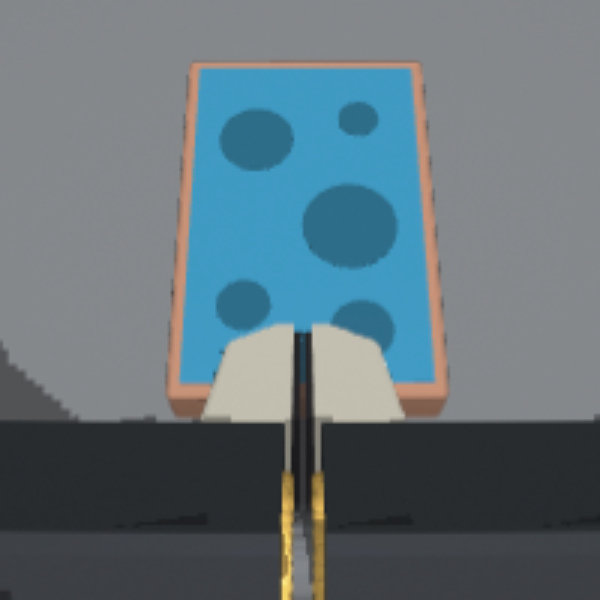

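View pics/s7.png

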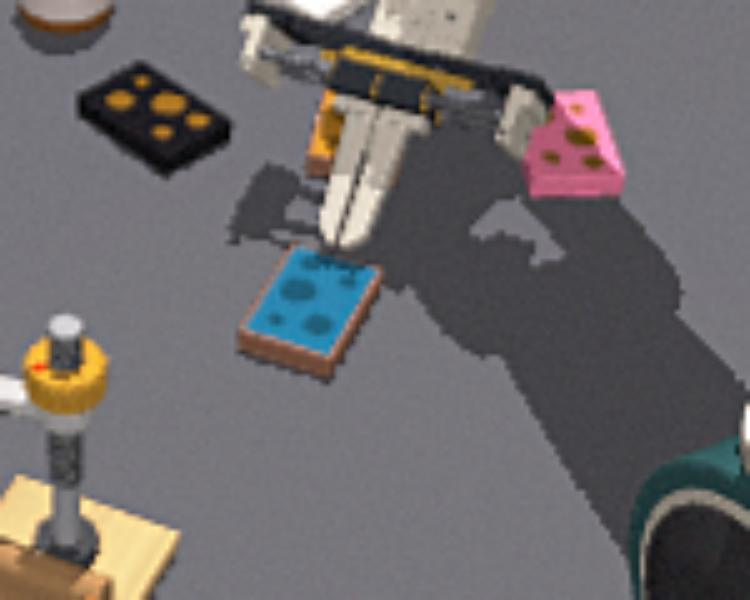

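```bash
python3 - <<'E'
from h import *
sc=shot('scene'); s=shot('side')
for k in (0,.01,.02,.03):
    X=np.array([[.675+a,0,.192+k] for a in (-.064,-.0465,.0465,.064)])
    print(k,proj(sc,X).round(0).tolist(),proj(s,X).round(0).tolist())
i=cv2.imread('pics/scene0.png')[130:210,310:430];cv2.imwrite('pics/a.png',cv2.resize(i,None,fx=6,fy=6,interpolation=cv2.INTER_CUBIC))
i=cv2.imread('pics/side0.png')[90:190,230:340];cv2.imwrite('pics/b.png',cv2.resize(i,None,fx=6,fy=6,interpolation=cv2.INTER_CUBIC))
E
```

```text
0 [[342.0, 185.0], [348.0, 187.0], [379.0, 197.0], [386.0, 200.0]] [[304.0, 176.0], [297.0, 175.0], [266.0, 169.0], [260.0, 167.0]]
0.01 [[343.0, 182.0], [348.0, 184.0], [380.0, 194.0], [386.0, 196.0]] [[303.0, 174.0], [297.0, 172.0], [266.0, 166.0], [260.0, 164.0]]
0.02 [[343.0, 179.0], [349.0, 181.0], [380.0, 191.0], [386.0, 193.0]] [[303.0, 171.0], [297.0, 169.0], [265.0, 163.0], [259.0, 162.0]]
0.03 [[343.0, 176.0], [349.0, 177.0], [381.0, 187.0], [387.0, 189.0]] [[303.0, 168.0], [297.0, 166.0], [265.0, 160.0], [259.0, 159.0]]
```

View pics/a.png

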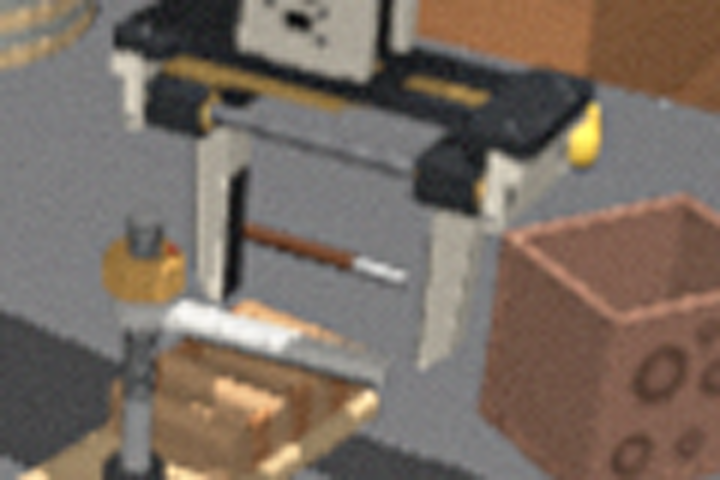

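View pics/b.png

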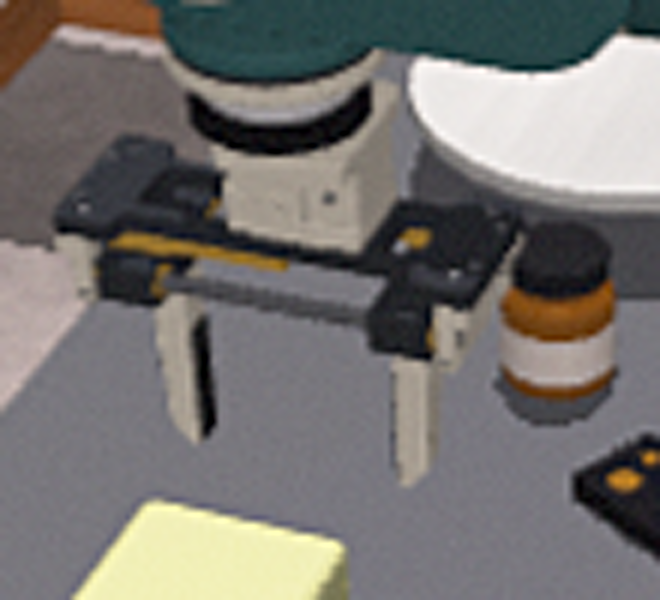

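```bash
python3 -m crank '[[-1,0,0.7,-0.7,0,0,0],[-1,0,0,0,0,0,0],[-1,0,0,0,0,0,0],[-1,0,0,0,0,0,0],[-1,0,0,0,0,0,0],[-1,0,0,0,0,0,0],[-1,0,0,0,0,0,0],[-1,0,0,0,0,0,0],[-1,0,0,0,0,0,0],[-1,0,0.7,-0.7,0,0,0]]';  python3 -m crank '[[-1,0,0.7,-0.7,0,0,0],[-1,0,0.7,-0.7,0,0,0],[-1,0,0,0,0,0,0],[-1,0,0,0,0,0,0],[-1,0,0,0,0,0,0],[-1,0,0,0,0,0,0],[-1,0,0,0,0,0,0],[-1,0,0,0,0,0,0],[-1,0,0,0,0,0,0],[-1,0,0,0,0,0,0]]'
```

```text
time_s: 9.75
eef_pos: [0.4383, -0.1496, 0.0061]
ee_rot: [0.922, -0.382, 0.024, -0.058]
contact_force: [0.2, -0.2, 0.1]
finger_gap: 0.005
time_s: 11.0
eef_pos: [0.4383, -0.1496, 0.0041]
ee_rot: [0.922, -0.382, 0.024, -0.058]
contact_force: [0.2, -0.1, -0.1]
finger_gap: 0.005
```

```bash
python3 -m crank '[[-1,0,0.7,-0.7,0,0,0],[-1,0,0,0,0,0,0],[-1,0,0.7,-0.7,0,0,0],[-1,0,0,0,0,0,0],[-1,0,0,0,0,0,0],[-1,0,0,0,0,0,0],[-1,0,0,0,0,0,0],[-1,0,0,0,0,0,0],[-1,0,0,0,0,0,0],[-1,0,0,0,0,0,0]]'; python3 - <<'E'
from h import *
p=shot('side');cv2.imwrite('pics/s7.png',cv2.resize(p['img'][170:240,340:420],None,fx=8,fy=8,interpolation=cv2.INTER_CUBIC)[:,:,::-1])
go([438,-150,8])
E
```

```text
time_s: 12.25
eef_pos: [0.4383, -0.1496, 0.0021]
ee_rot: [0.922, -0.382, 0.024, -0.058]
contact_force: [-0.3, 0.1, 0.3]
finger_gap: 0.005
pos [ 438.3 -149.7    2.1] shift in tool axes mm [-0.2 -4.4  3.9] dist 5.9
yaw -0.1251 tilt [ 0.785 -0.    -0.   ] F [-0.4 -0.  -0.7] gap mm 0.2 t 12.3
```

View pics/s7.png

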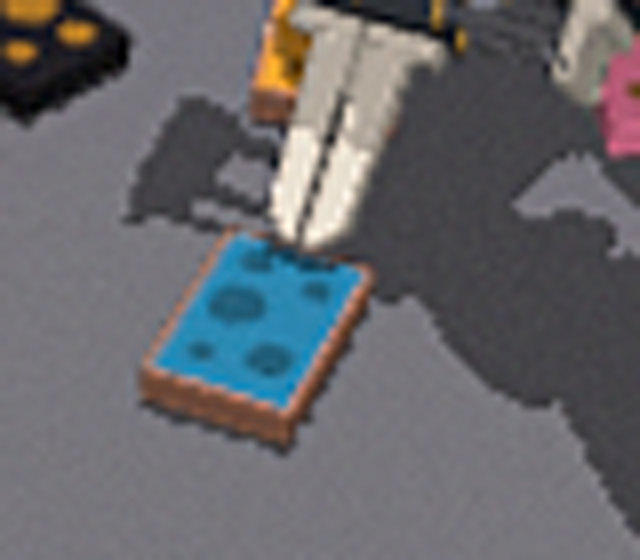

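```bash
python3 -m crank '[[0.8,0,-10,10,0,0,0],[0.8,0,0,0,0,0,0],[0.8,0,0,0,0,0,0],[0.8,0,0,0,0,0,0],[0.8,0,0,0,0,0,0],[0.8,0,0,0,0,0,0],[0.8,0,0,0,0,0,0],[0.8,0,0,0,0,0,0],[0.8,0,0,0,0,0,0],[0.8,0,0,0,0,0,0]]'; python3 - <<'E'
from h import *
go([441,-130,-10],-.125,.785)
shot('wrist','w8.png')
E
```

```text
time_s: 13.55
eef_pos: [0.4383, -0.1496, 0.0163]
ee_rot: [0.922, -0.382, 0.024, -0.058]
contact_force: [0.1, -0.3, -0.3]
finger_gap: 0.904
pos [ 438.3 -149.6   16.3] shift in tool axes mm [ 0.2 32.6 -4.6] dist 32.9
turn needed (tool rotvec) [0. 0. 0.]
yaw -0.125 tilt [ 0.785 -0.    -0.   ] F [ 0.1 -0.3 -0.3] gap mm 84.0 t 13.55
```

View pics/w8.png

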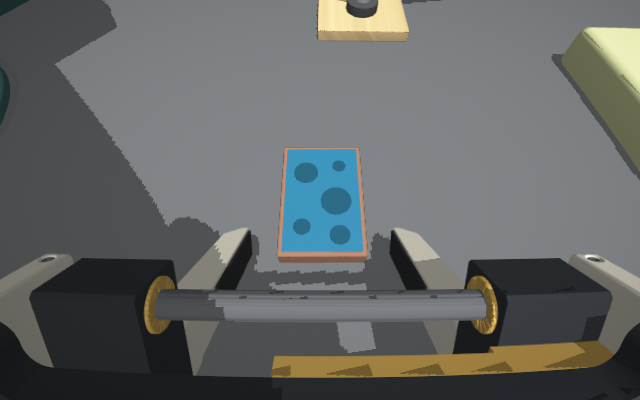

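Opening is quick; the tile is centred (column 322). Now go deeper, first to TCP z ≈ −6 watching force.

```bash
python3 -m crank '[[0.8,0,10,-1.5,0,0,0],[0.8,0,10,-1.5,0,0,0],[0.8,0,6,-0.5,0,0,0],[0.8,0,0,0,0,0,0],[0.8,0,0,0,0,0,0],[0.8,0,2,0,0,0,0],[0.8,0,0,0,0,0,0],[0.8,0,0,0,0,0,0],[0.8,0,0,0,0,0,0],[0.8,0,0,0,0,0,0]]'; python3 - <<'E'
from h import *
go([441,-130,-10],-.125,.785)
shot('wrist','w9.png')
p=shot('scene');cv2.imwrite('pics/c9.png',cv2.resize(p['img'][180:300,200:340],None,fx=5,fy=5)[:,:,::-1])
E
```

```text
time_s: 14.85
eef_pos: [0.4404, -0.1325, -0.006]
ee_rot: [0.922, -0.382, 0.024, -0.058]
contact_force: [0.3, -0.5, -0.0]
finger_gap: 0.9
pos [ 440.4 -132.5   -6. ] shift in tool axes mm [ 0.3  4.6 -1. ] dist 4.7
turn needed (tool rotvec) [-0. -0.  0.]
yaw -0.125 tilt [0.785 0.    0.   ] F [ 0.3 -0.5 -0. ] gap mm 83.7 t 14.85
```

View pics/w9.png

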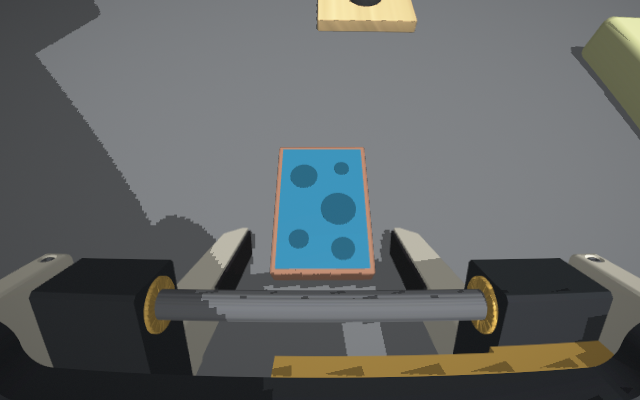

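View pics/c9.png

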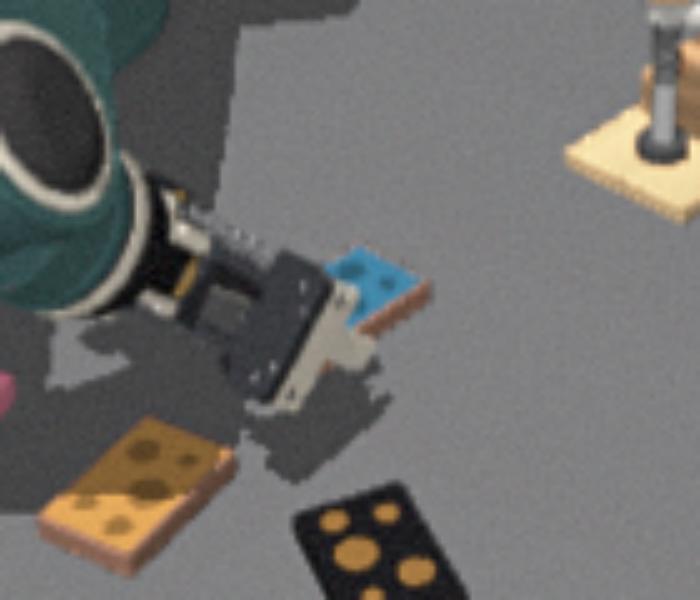

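```bash
python3 -m crank '[[0.8,0,4.5,-1,0,0,0],[0.8,0,0,0,0,0,0],[0.8,0,0,0,0,0,0],[-1,0,0,0,0,0,0],[-1,0,0,0,0,0,0],[-1,0,0,0,0,0,0],[-1,0,0,0,0,0,0],[-1,0,0,0,0,0,0],[-1,0,0,0,0,0,0],[-1,0,0,0,0,0,0]]'; python3 - <<'E'
from h import *
go([441,-130,-10],-.125,.785)
shot('wrist','w10.png')
E
```

```text
time_s: 16.2
eef_pos: [0.4408, -0.13, -0.0099]
ee_rot: [0.922, -0.382, 0.024, -0.058]
contact_force: [0.9, -0.3, 1.2]
finger_gap: 0.642
pos [ 440.8 -130.    -9.9] shift in tool axes mm [ 0.2  0.1 -0. ] dist 0.2
turn needed (tool rotvec) [0.0001 0.0001 0.    ]
yaw -0.125 tilt [ 7.849e-01 -0.000e+00 -1.000e-04] F [ 0.9 -0.3  1.2] gap mm 59.7 t 16.2
```

View pics/w10.png

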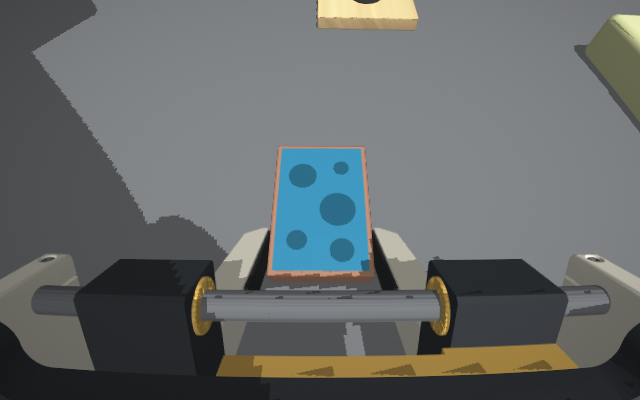

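```bash
python3 -m crank '[[-1,0,-10,10,0,0,0],[-1,0,-30,30,0,0,0],[-1,0,-36,36,0,0,0],[-1,0,-36,36,0,0,0],[-1,0,0,0,0,0,0],[-1,0,0,0,-0.157,0,0],[-1,0,0,0,-0.157,0,0],[-1,0,0,0,-0.157,0,0],[-1,0,0,0,-0.157,0,0],[-1,0,0,0,-0.157,0,0]]'; python3 - <<'E'
from h import *
go([441,-130,150],-.125,0)
shot('wrist','w11.png')
p=shot('side');cv2.imwrite('pics/s11.png',cv2.resize(p['img'][100:300,240:480],None,fx=3,fy=3)[:,:,::-1])
E
```

```text
time_s: 17.5
eef_pos: [0.4405, -0.1301, 0.1486]
ee_rot: [-0.704, 0.708, -0.044, 0.044]
contact_force: [0.1, -0.9, -1.2]
finger_gap: 0.644
pos [ 440.5 -130.1  148.6] shift in tool axes mm [ 0.5 -1.4  0.1] dist 1.5
turn needed (tool rotvec) [ 0.0051 -0.0003  0.0009]
yaw -0.1253 tilt [-0.0051  0.     -0.0009] F [ 0.1 -0.9 -1.2] gap mm 59.8 t 17.5
```

View pics/w11.png

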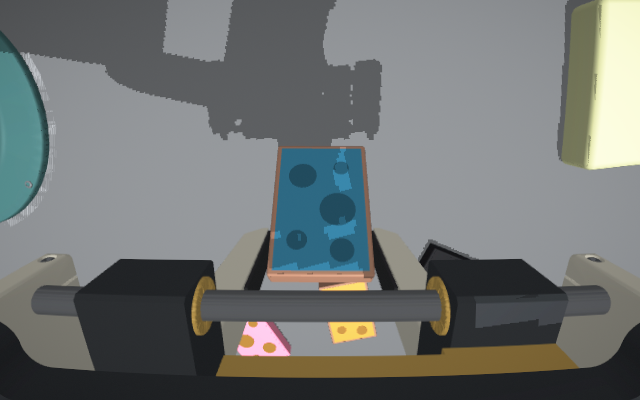

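View pics/s11.png

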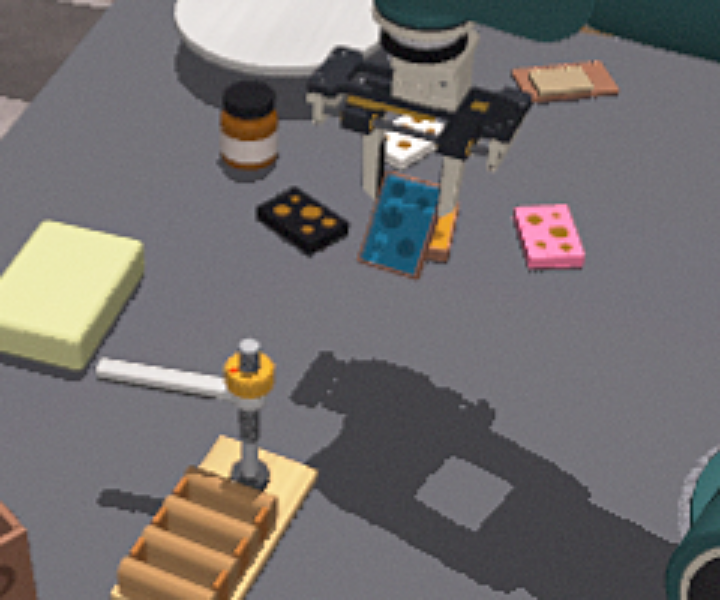

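```bash
python3 -m crank '[[-1,0,-50,0,0,0,0],[-1,0,-50,0,0,0,0],[-1,0,-50,0,0,0,0],[-1,6.7,0,46.9,0,0,0],[-1,6.7,0,46.9,0,0,0],[-1,6.7,0,46.9,0,0,0],[-1,6.7,0,46.9,0,0,0],[-1,6.7,0,46.9,0,0,0],[-1,6.7,0,46.9,0,0,0],[-1,6.7,0,46.9,0,0,0]]';  python3 -m crank '[[-1,0,0,0,-0.157,0,0],[-1,0,0,0,-0.157,0,0],[-1,0,0,0,-0.157,0,0],[-1,0,0,0,-0.157,0,0],[-1,0,0,0,-0.157,0,0],[-1,0,0,0,0,0,0],[-1,0,0,0,0,0,0],[-1,0,0,0,0,0,0],[-1,0,0,0,0,0,0],[-1,0,0,0,0,0,0]]'; python3 - <<'E'
from h import *
go([528.1,189.8,139],-.128,-.785)
print(pose()[2]['joints'].round(2))
shot('wrist','w12.png')
p=shot('side','s12.png'); shot('scene','c12.png')
E
```

```text
time_s: 18.85
eef_pos: [0.5283, 0.1911, 0.2974]
ee_rot: [0.706, -0.705, 0.045, -0.043]
contact_force: [0.8, 0.2, -0.6]
finger_gap: 0.64
time_s: 20.1
eef_pos: [0.5282, 0.1896, 0.2989]
ee_rot: [-0.383, 0.922, -0.058, 0.024]
contact_force: [-0.2, 0.6, -1.5]
finger_gap: 0.642
pos [528.2 189.6 298.9] shift in tool axes mm [ -0.2 113.2 113. ] dist 159.9
turn needed (tool rotvec) [-0.0011  0.0014  0.0022]
yaw -0.1254 tilt [-7.839e-01  2.000e-04 -5.000e-04] F [-0.2  0.6 -1.5] gap mm 59.7 t 20.1
[ 0.61  0.16  1.37 -0.65  2.09  0.55]
```

View pics/w12.png

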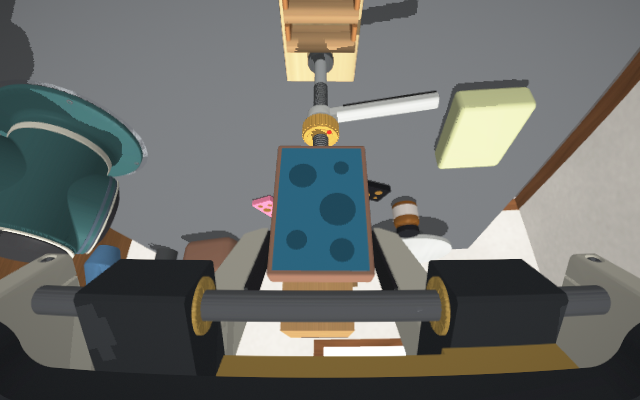

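View pics/s12.png

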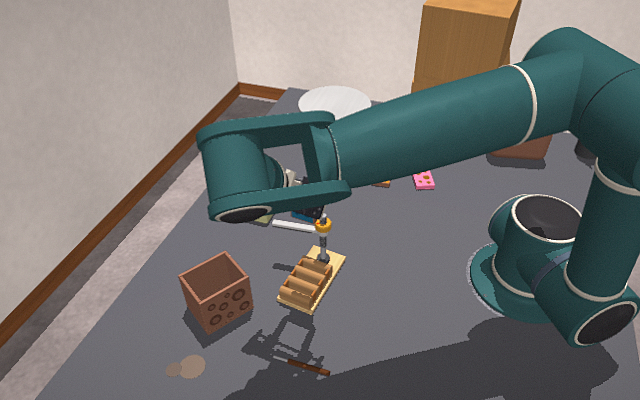

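View pics/c12.png

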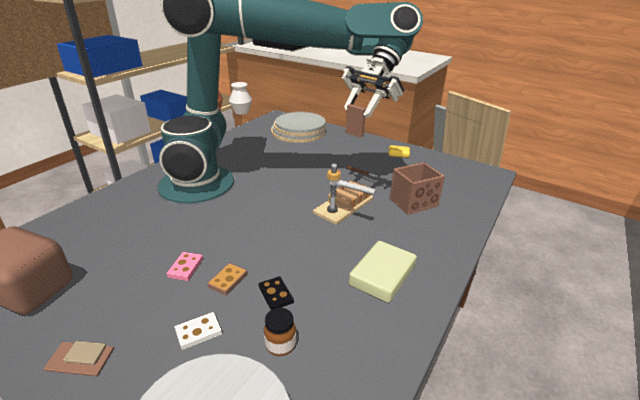

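```bash
python3 -m crank '[[-1,0,37,37,0,0,0],[-1,0,37,37,0,0,0],[-1,0,30,30,0,0,0],[-1,0,9,9,0,0,0],[-1,0,0,0,0,0,0],[-1,0,0,0,0,0,0],[-1,0,0,0,0,0,0],[-1,0,0,0,0,0,0],[-1,0,0,0,0,0,0],[-1,0,0,0,0,0,0]]'; cat >> h.py <<'E'
CAR=np.array([.5181,.1124,-.1282])
def overlay(p,fn,c=CAR,box=None,f=1,bar=None):
    i=p['img'].copy()
    i=cv2.resize(i,None,fx=f,fy=f,interpolation=cv2.INTER_CUBIC)
    def poly(X,col):
        u=((proj(p,C2W(c,X))+.5)*f).round().astype(int); cv2.polylines(i,[u.reshape(-1,1,2)],True,col,1)
    poly([[-.05,-.04,.014],[.05,-.04,.014],[.05,.166,.014],[-.05,.166,.014]],(255,0,0))
    for y in (.058,.096,.134):
        for z,col in ((.014,(255,0,255)),(.048,(0,255,0))):
            poly([[-.036,y-.009,z],[.036,y-.009,z],[.036,y+.009,z],[-.036,y+.009,z]],col)
    if box: i=i[int(box[1]*f):int(box[3]*f),int(box[0]*f):int(box[2]*f)]
    cv2.imwrite('pics/'+fn,i[:,:,::-1])
E
python3 - <<'E'
from h import *
go([528.1,189.8,139],-.128,-.785)
p=shot('wrist'); overlay(p,'w13.png',box=(200,0,440,300),f=2)
p=shot('side'); overlay(p,'s13.png',box=(240,180,400,330),f=4)
E
```

```text
time_s: 21.5
eef_pos: [0.5282, 0.19, 0.1387]
ee_rot: [-0.382, 0.922, -0.058, 0.024]
contact_force: [-0.5, 0.2, -2.0]
finger_gap: 0.642
pos [528.2 190.  138.7] shift in tool axes mm [-0.1 -0.  -0.4] dist 0.4
turn needed (tool rotvec) [-0.      0.0021  0.0021]
yaw -0.125 tilt [-0.785 -0.     0.   ] F [-0.5  0.2 -2. ] gap mm 59.7 t 21.5
```

View pics/w13.png

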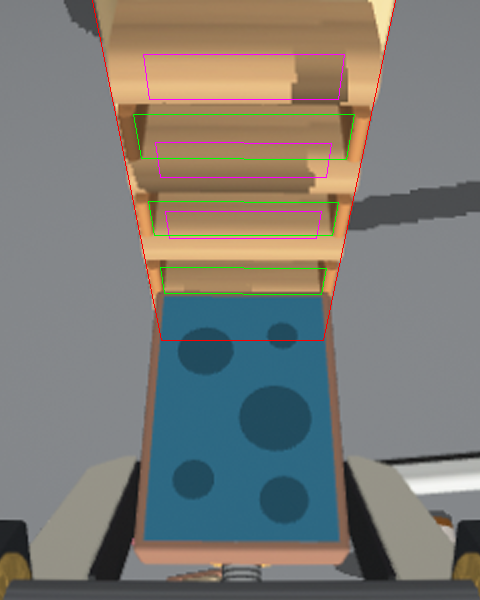

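View pics/s13.png

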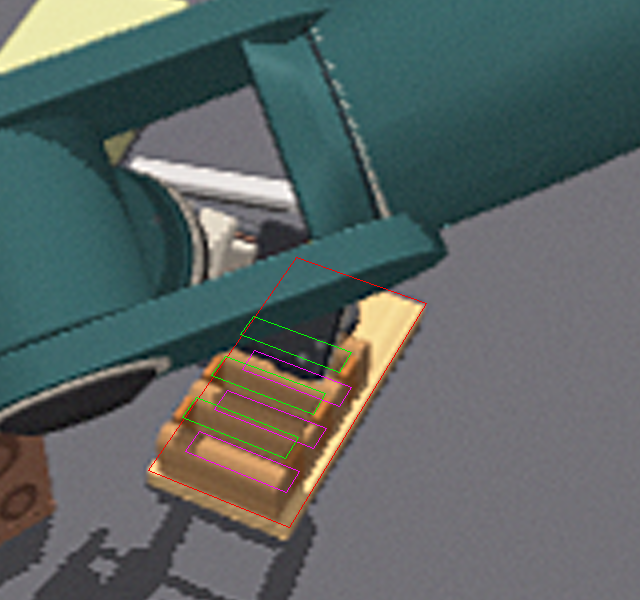

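```bash
python3 -m crank '[[-1,0,12.3,13.7,0,0,0],[-1,0,13,13,0,0,0],[-1,0,0,0,0,0,0],[-1,0,3.5,3.5,0,0,0],[-1,0,3.5,3.5,0,0,0],[-1,0,3.5,3.5,0,0,0],[-1,0,3.5,3.5,0,0,0],[-1,0,0,0,0,0,0],[-1,0,0,0,0,0,0],[-1,0,0,0,0,0,0]]'; python3 - <<'E'
from h import *
go([528.2,190.8,63.7],-.125,-.785)
p=shot('wrist'); overlay(p,'w14.png',box=(200,0,440,300),f=2)
E
```

```text
time_s: 22.85
eef_pos: [0.5283, 0.191, 0.0821]
ee_rot: [-0.382, 0.922, -0.058, 0.024]
contact_force: [-0.3, -5.1, -2.5]
finger_gap: 0.638
pos [528.3 191.   82.1] shift in tool axes mm [-0.  13.1 12.9] dist 18.4
turn needed (tool rotvec) [ 0.0001  0.0001 -0.0002]
yaw -0.1251 tilt [-7.851e-01 -1.000e-04  2.000e-04] F [-0.3 -5.1 -2.5] gap mm 59.4 t 22.85
```

View pics/w14.png

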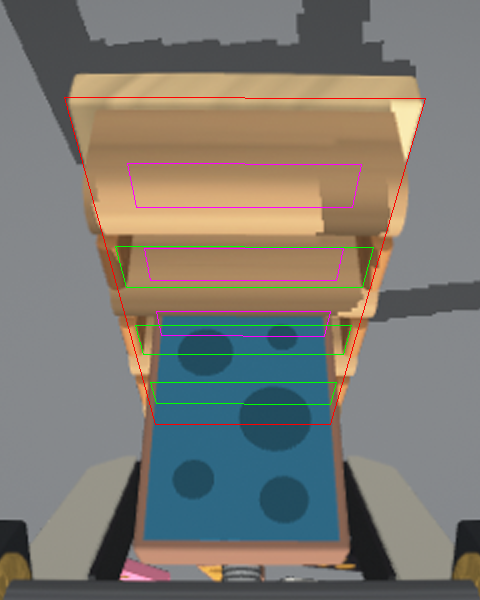

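```bash
python3 -m crank '[[-1,0,0.5,-0.5,0,0,0],[-1,0,2.8,2.8,0,0,0],[-1,0,2.8,2.8,0,0,0],[-1,0,2.8,2.8,0,0,0],[-1,0,1.4,1.4,0,0,0],[-1,0,0,0,0,0,0],[-1,0,0,0,0,0,0],[-1,0,0,0,0,0,0],[-1,0,0,0,0,0,0],[-1,0,0,0,0,0,0]]'; python3 - <<'E'
from h import *
go([528.2,190.3,63.7],-.125,-.785)
E
```

```text
time_s: 24.15
eef_pos: [0.5282, 0.1904, 0.0682]
ee_rot: [-0.382, 0.922, -0.058, 0.024]
contact_force: [-1.0, -1.6, -2.9]
finger_gap: 0.643
pos [528.2 190.4  68.2] shift in tool axes mm [-0.   3.2  3.2] dist 4.5
turn needed (tool rotvec) [-0.  0. -0.]
yaw -0.125 tilt [-7.85e-01 -0.00e+00  1.00e-04] F [-1.  -1.6 -2.9] gap mm 59.8 t 24.15
```

Going down gently until contact.

```bash
python3 -m crank '[[-1,0,1.4,1.4,0,0,0],[-1,0,0,0,0,0,0],[-1,0,0.7,0.7,0,0,0],[-1,0,0,0,0,0,0],[-1,0,0.7,0.7,0,0,0],[-1,0,0,0,0,0,0],[-1,0,0,0,0,0,0],[-1,0,0,0,0,0,0],[-1,0,0,0,0,0,0],[-1,0,0,0,0,0,0]]'
```

```text
time_s: 25.4
eef_pos: [0.5283, 0.1903, 0.0642]
ee_rot: [-0.382, 0.922, -0.058, 0.024]
contact_force: [1.5, -3.9, -1.8]
finger_gap: 0.642
```

```bash
python3 -m crank '[[-1,0,0.7,0.7,0,0,0],[-1,0,0,0,0,0,0],[-1,0,0,0,0,0,0],[-1,0,0,0,0,0,0],[-1,0,0,0,0,0,0],[-1,0,0,0,0,0,0],[-1,0,0,0,0,0,0],[-1,0,0,0,0,0,0],[-1,0,0,0,0,0,0],[-1,0,0,0,0,0,0]]';  python3 -m crank '[[-1,0,0.7,0.7,0,0,0],[-1,0,0,0,0,0,0],[-1,0,0,0,0,0,0],[-1,0,0,0,0,0,0],[-1,0,0,0,0,0,0],[-1,0,0,0,0,0,0],[-1,0,0,0,0,0,0],[-1,0,0,0,0,0,0],[-1,0,0,0,0,0,0],[-1,0,0,0,0,0,0]]'
```

```text
time_s: 26.65
eef_pos: [0.5283, 0.1903, 0.0634]
ee_rot: [-0.382, 0.922, -0.058, 0.024]
contact_force: [-0.8, -4.0, 3.8]
finger_gap: 0.644
time_s: 27.9
eef_pos: [0.5284, 0.1903, 0.0633]
ee_rot: [-0.382, 0.922, -0.058, 0.024]
contact_force: [-1.2, -4.3, 11.2]
finger_gap: 0.643
```

```bash
python3 -m crank '[[0.6,0,-0.5,-0.5,0,0,0],[0.6,0,0,0,0,0,0],[0.6,0,0,0,0,0,0],[0.6,0,0,0,0,0,0],[0.6,0,0,0,0,0,0],[0.6,0,-20,0,0,0,0],[0.6,0,-30,0,0,0,0],[0.6,0,-40,0,0,0,0],[0.6,0,-40,0,0,0,0],[0.6,0,0,0,0,0,0]]'; python3 - <<'E'
from h import *
go([528.2,190.3,63.7],-.125,-.785)
p=shot('wrist'); overlay(p,'w15.png',box=(160,0,480,300),f=2)
p=shot('scene');cv2.imwrite('pics/c15.png',cv2.resize(p['img'][130:240,290:430],None,fx=5,fy=5)[:,:,::-1])
E
```

```text
time_s: 29.15
eef_pos: [0.5404, 0.284, 0.1576]
ee_rot: [-0.384, 0.921, -0.056, 0.025]
contact_force: [0.1, -0.2, -0.2]
finger_gap: 0.802
pos [540.4 284.  157.6] shift in tool axes mm [ -0.8 133.2  -0.9] dist 133.3
turn needed (tool rotvec) [-0.0032 -0.0008  0.0031]
yaw -0.1234 tilt [-0.7818  0.0011 -0.0026] F [ 0.1 -0.2 -0.2] gap mm 74.6 t 29.15
```

View pics/w15.png

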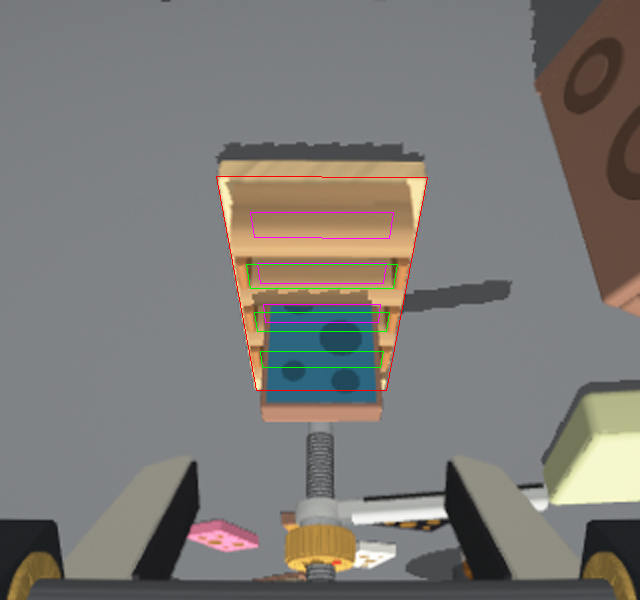

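View pics/c15.png

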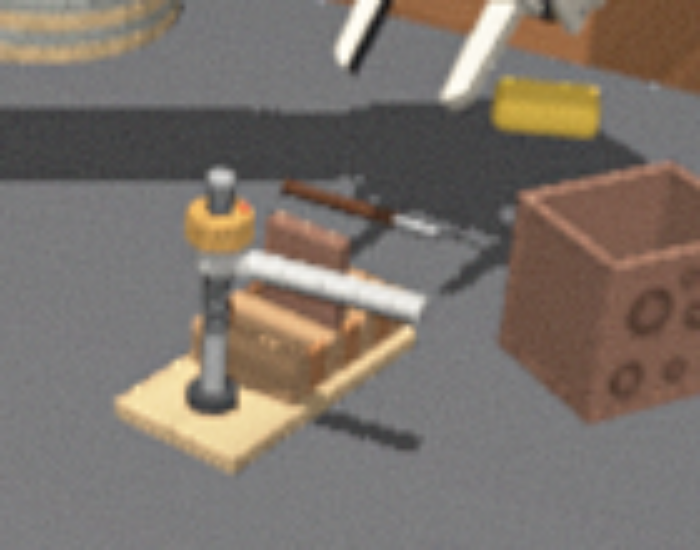

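```bash
python3 -m crank '[[0.8,0,-36,-36,0,0,0],[0.8,0,-36,-36,0,0,0],[0.8,0,-36,-36,0,0,0],[0.8,0,0,0,0.157,0,0],[0.8,0,0,0,0.157,0,0],[0.8,0,0,0,0.157,0,0],[0.8,0,0,0,0.157,0,0],[0.8,0,0,0,0.154,0,0],[0.8,0,0,0,0,0,0],[0.8,0,0,0,0,0,0]]'; python3 - <<'E'
from h import *
go([453,-250,290],0.09,0)
E
```

```text
time_s: 30.5
eef_pos: [0.5396, 0.2809, 0.3069]
ee_rot: [-0.704, 0.708, -0.045, 0.044]
contact_force: [-0.1, 0.9, -0.4]
finger_gap: 0.899
pos [539.6 280.9 306.9] shift in tool axes mm [ -19.3   20.1 -537.5] dist 538.2
turn needed (tool rotvec) [ 0.0057 -0.2156 -0.0016]
yaw -0.1256 tilt [-0.0058 -0.      0.001 ] F [-0.1  0.9 -0.4] gap mm 83.6 t 30.5
```

```bash
python3 -m crank '[[0.8,-2,0,-54,0,0,0],[0.8,-2,0,-54,0,0,0],[0.8,-2,0,-54,0,0,0],[0.8,-2,0,-54,0,0,0],[0.8,-2,0,-54,0,0,0],[0.8,-2,0,-54,0,0,0],[0.8,-2,4,-54,0,0,0],[0.8,-2,4,-54,0,0,0],[0.8,-2,4,-54,0,0,0],[0.8,-2,4,-54,0,0,0]]'; python3 -m crank '[[0.8,0,0,0,0,-0.108,0],[0.8,0,0,0,0,-0.108,0],[0.8,0,0,0,0,0,0],[0.8,0,0,0,0,0,0],[0.8,0,0,0,0,0,0],[0.8,0,0,0,0,0,0],[0.8,0,0,0,0,0,0],[0.8,0,0,0,0,0,0],[0.8,0,0,0,0,0,0],[0.8,0,0,0,0,0,0]]';python3 - <<'E'
from h import *
go([453,-250,290],0.09,0)
p=shot('wrist','w16.png')
print(fit_tile(p,[10,100,120],[25,255,255],(200,100,400,260)))
E
```

```text
time_s: 31.75
eef_pos: [0.4524, -0.2532, 0.2924]
ee_rot: [-0.705, 0.707, -0.045, 0.043]
contact_force: [0.3, 0.9, 0.2]
finger_gap: 0.903
time_s: 33.0
eef_pos: [0.4525, -0.2519, 0.2934]
ee_rot: [-0.705, 0.707, 0.032, -0.032]
contact_force: [0.0, -0.1, -0.3]
finger_gap: 0.903
pos [ 452.5 -251.9  293.4] shift in tool axes mm [0.6 3.4 1.9] dist 3.9
turn needed (tool rotvec) [ 0.003   0.0009 -0.0006]
yaw 0.0909 tilt [-0.003  -0.      0.0006] F [ 0.  -0.1 -0.3] gap mm 83.9 t 33.0
(array([ 453.9, -307.9]), 54.8, 84.5, 4.75, array([ 302,  168,   35,   51, 1718], dtype=int32))
```

View pics/w16.png

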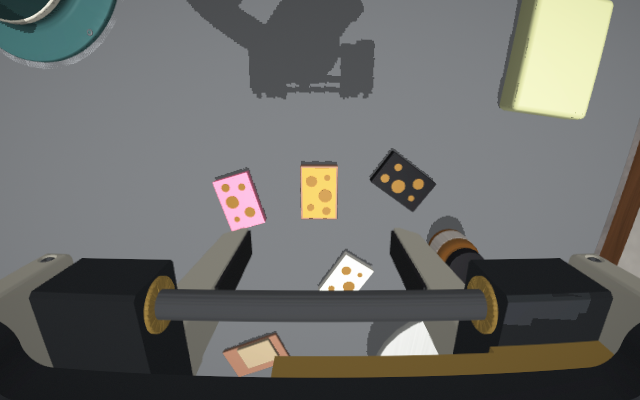

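```bash
python3 -m crank '[[0.8,0,0,0,0.158,0,0],[0.8,0,0,0,0.158,0,0],[0.8,0,0,0,0.158,0,0],[0.8,0,0,0,0.157,0,0],[0.8,0,0,0,0.157,0,0],[0.8,0,0,0,0,0,0],[0.8,0,0,0,0,0,0],[0.8,0,0,0,0,0,0],[0.8,0,0,0,0,0,0],[0.8,0,0,0,0,0,0]]';python3 - <<'E'
from h import *
go([453.9,-312,60],0.087,.785)
go([453.9,-312,-10],0.087,.785)
p=shot('side'); print('disk',at_z(p,[[335,105],[299,112],[371,108],[337,124]],.03).round(3))
shot('wrist','w17.png')
E
```

```text
time_s: 34.3
eef_pos: [0.4526, -0.2516, 0.2938]
ee_rot: [0.923, -0.383, -0.017, 0.042]
contact_force: [0.3, 0.7, -0.6]
finger_gap: 0.902
pos [ 452.6 -251.6  293.8] shift in tool axes mm [  -4.1  123.  -207.7] dist 241.4
turn needed (tool rotvec) [ 0.0011  0.0031 -0.0032]
yaw 0.0914 tilt [7.839e-01 0.000e+00 1.000e-04] F [ 0.3  0.7 -0.6] gap mm 83.9 t 34.3
pos [ 452.6 -251.6  293.8] shift in tool axes mm [  -4.1  172.5 -257.2] dist 309.7
turn needed (tool rotvec) [ 0.0011  0.0031 -0.0032]
yaw 0.0914 tilt [7.839e-01 0.000e+00 1.000e-04] F [ 0.3  0.7 -0.6] gap mm 83.9 t 34.3
disk [[ 0.729 -0.655  0.03 ]
 [ 0.844 -0.561  0.03 ]
 [ 0.589 -0.677  0.03 ]
 [ 0.68  -0.525  0.03 ]]
```

View pics/w17.png

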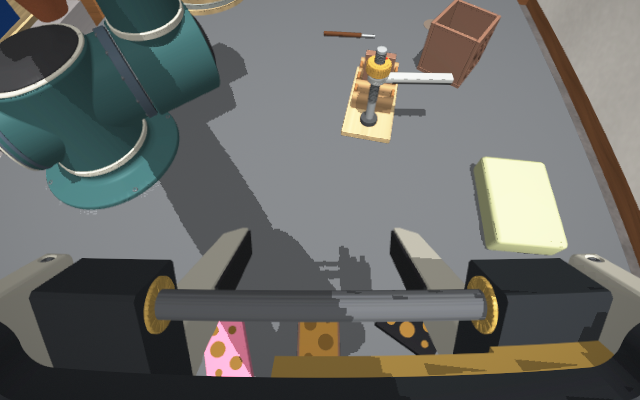

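```bash
python3 -m crank '[[0.8,-0.8,24.6,-41.5,0,0,0],[0.8,-0.8,24.6,-41.5,0,0,0],[0.8,-0.8,24.6,-41.5,0,0,0],[0.8,-0.8,24.6,-41.5,0,0,0],[0.8,-0.8,24.6,-41.5,0,0,0],[0.8,0,0,0,0,0,0],[0.8,0,14,-14,0,0,0],[0.8,0,0,0,0,0,0],[0.8,0,0,0,0,0,0],[0.8,0,0,0,0,0,0]]';python3 - <<'E'
from h import *
go([453.9,-312,-10],0.087,.785)
p=shot('wrist','w18.png')
print(fit_tile(p,[10,100,120],[25,255,255],(260,100,380,330)))
E
```

```text
time_s: 35.65
eef_pos: [0.4541, -0.312, 0.0408]
ee_rot: [0.923, -0.383, -0.018, 0.042]
contact_force: [-0.4, 0.1, -0.1]
finger_gap: 0.901
pos [ 454.1 -312.    40.8] shift in tool axes mm [ -0.2  36.  -35.8] dist 50.8
turn needed (tool rotvec) [ 0.0011  0.0031 -0.0028]
yaw 0.0911 tilt [ 7.839e-01 -1.000e-04 -2.000e-04] F [-0.4  0.1 -0.1] gap mm 83.8 t 35.65
(array([ 453.8, -306.1]), 58.9, 86.1, 5.16, array([ 280,  184,   83,  106, 8048], dtype=int32))
```

View pics/w18.png

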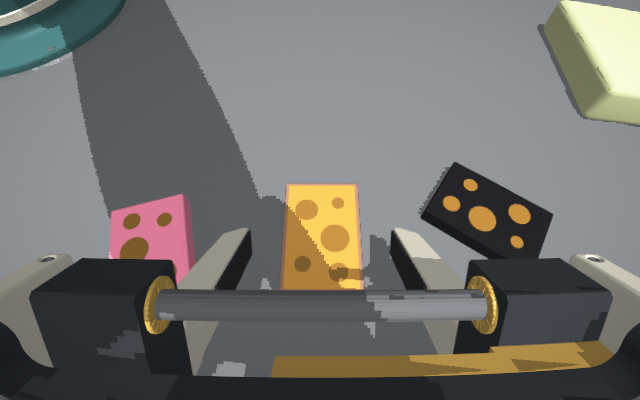

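```bash
python3 -m crank '[[0.8,0,10,-10,0,0,0],[0.8,0,10,-10,0,0,0],[0.8,0,10,-10,0,0,0],[0.8,0,6,-5.8,0,0,0],[0.8,0,0,0,0,0,0],[-1,0,0,0,0,0,0],[-1,0,0,0,0,0,0],[-1,0,0,0,0,0,0],[-1,0,0,0,0,0,0],[-1,0,0,0,0,0,0]]';python3 - <<'E'
from h import *
go([453.9,-312,-10],0.087,.785)
p=shot('wrist','w19.png')
go([453.9,-312,-10],0.087,.785)
print(fit_tile(p,[10,100,100],[25,255,255],(260,100,380,280)))
E
```

```text
time_s: 36.95
eef_pos: [0.4539, -0.3118, -0.0107]
ee_rot: [0.923, -0.383, -0.017, 0.042]
contact_force: [0.6, -0.1, 1.9]
finger_gap: 0.641
pos [ 453.9 -311.8  -10.7] shift in tool axes mm [ 0.  -0.6  0.4] dist 0.7
turn needed (tool rotvec) [ 0.0001  0.0026 -0.0031]
yaw 0.091 tilt [7.849e-01 1.000e-04 3.000e-04] F [ 0.6 -0.1  1.9] gap mm 59.6 t 36.95
pos [ 453.9 -311.8  -10.7] shift in tool axes mm [ 0.  -0.7  0.4] dist 0.8
turn needed (tool rotvec) [ 0.0001  0.0025 -0.0031]
yaw 0.091 tilt [7.849e-01 2.000e-04 4.000e-04] F [ 0.7 -0.9  1.7] gap mm 59.7 t 37.0
(array([ 453.6, -308.2]), 58.8, 91.7, 5.23, array([  269,   145,   105,   135, 12551], dtype=int32))
```

View pics/w19.png

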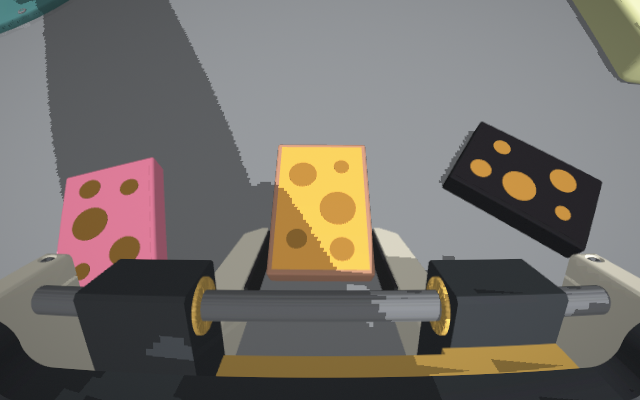

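```bash
python3 -m crank '[[-1,0,-10,10,0,0,0],[-1,0,-30,30,0,0,0],[-1,0,-36,36,0,0,0],[-1,0,-36,36,0,0,0],[-1,0,0,0,0,0,0],[-1,0,0,0,-0.157,0,0],[-1,0,0,0,-0.157,0,0],[-1,0,0,0,-0.157,0,0],[-1,0,0,0,-0.157,0,0],[-1,0,0,0,-0.157,0,0]]'; python3 -m crank '[[-1,0,0,0,0,0.11,0],[-1,0,0,0,0,0.109,0],[-1,0,-50,0,0,0,0],[-1,0,-50,0,0,0,0],[-1,0,-50,0,0,0,0],[-1,0,0,0,0,0,0],[-1,0,0,0,0,0,0],[-1,0,0,0,0,0,0],[-1,0,0,0,0,0,0],[-1,0,0,0,0,0,0]]'; python3 - <<'E'
from h import *
S=C2W(CAR,[[0,.134,.014]])[0]*1000; ey=np.array([-np.sin(CAR[2]),np.cos(CAR[2])]); print('slot3',S)
t=np.r_[S[:2]-18.7*ey,300]; print(t)
go(t,-.125,0); shot('wrist','w20.png')
E
```

```text
time_s: 38.25
eef_pos: [0.4536, -0.3117, 0.1474]
ee_rot: [-0.705, 0.708, 0.032, -0.032]
contact_force: [-0.6, 0.6, -2.2]
finger_gap: 0.644
time_s: 39.5
eef_pos: [0.4539, -0.3116, 0.297]
ee_rot: [0.706, -0.706, 0.046, -0.045]
contact_force: [-0.6, -0.9, -0.9]
finger_gap: 0.64
slot3 [535.23178237 245.30034625  14.        ]
[532.84100379 226.75380539 300.        ]
pos [ 453.9 -311.6  297. ] shift in tool axes mm [  9.6  -2.9 544. ] dist 544.1
turn needed (tool rotvec) [-0.0003 -0.003  -0.0013]
yaw -0.128 tilt [0.0003 0.     0.0013] F [-0.6 -0.9 -0.9] gap mm 59.5 t 39.5
```

View pics/w20.png

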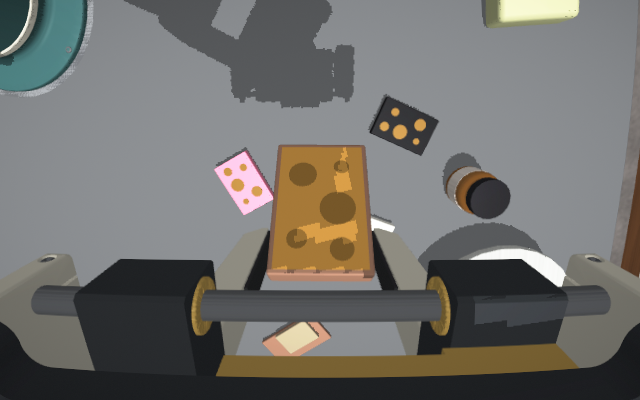

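```bash
python3 -m crank '[[-1,1,0,54.4,0,0,0],[-1,1,0,54.4,0,0,0],[-1,1,0,54.4,0,0,0],[-1,1,0,54.4,0,0,0],[-1,1,0,54.4,0,0,0],[-1,1,0,54.4,0,0,0],[-1,1,0,54.4,0,0,0],[-1,1,0,54.4,0,0,0],[-1,1,0,54.4,0,0,0],[-1,1,0,54.4,0,0,0]]';  python3 -m crank '[[-1,0,0,0,-0.157,0,0],[-1,0,0,0,-0.157,0,0],[-1,0,0,0,-0.157,0,0],[-1,0,0,0,-0.157,0,0],[-1,0,0,0,-0.157,0,0],[-1,0,0,0,0,0,0],[-1,0,0,0,0,0,0],[-1,0,0,0,0,0,0],[-1,0,0,0,0,0,0],[-1,0,0,0,0,0,0]]'; python3 - <<'E'
from h import *
go([532.9,227.3,139],-.128,-.785)
p=shot('wrist'); overlay(p,'w21.png',box=(160,0,480,300),f=2)
E
```

```text
time_s: 40.8
eef_pos: [0.5333, 0.2285, 0.2974]
ee_rot: [0.706, -0.706, 0.045, -0.045]
contact_force: [0.7, -0.3, -1.1]
finger_gap: 0.645
time_s: 42.05
eef_pos: [0.5334, 0.2262, 0.2979]
ee_rot: [-0.383, 0.922, -0.059, 0.025]
contact_force: [-0.2, 0.5, -0.6]
finger_gap: 0.644
pos [533.4 226.2 297.9] shift in tool axes mm [ -0.6 111.8 112.9] dist 158.9
turn needed (tool rotvec) [-0.001  -0.0003 -0.0004]
yaw -0.1285 tilt [-0.784 -0.     0.   ] F [-0.2  0.5 -0.6] gap mm 59.9 t 42.05
```

View pics/w21.png

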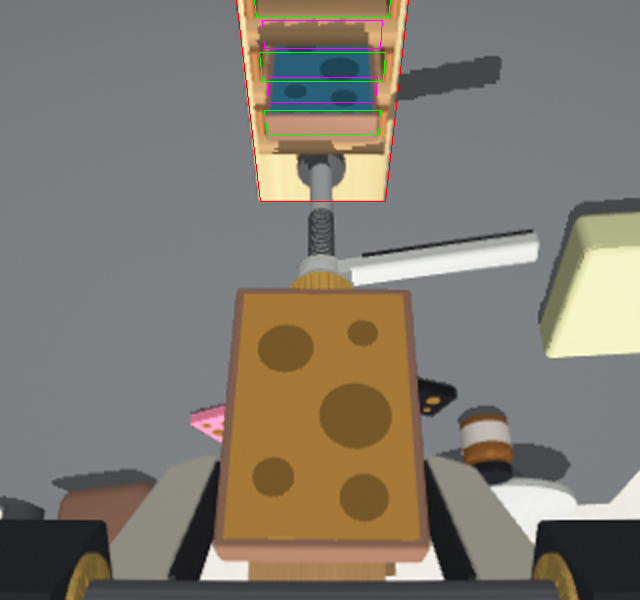

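```bash
python3 -m crank '[[-1,-0.6,37,38,0,0,0],[-1,0,37,37,0,0,0],[-1,0,30,30,0,0,0],[-1,0,7.8,7.9,0,0,0],[-1,0,0,0,0,0,0],[-1,0,14,14,0,0,0],[-1,0,10,10,0,0,0],[-1,0,0,0,0,0,0],[-1,0,0,0,0,0,0],[-1,0,0,0,0,0,0]]'; python3 - <<'E'
from h import *
go([532.9,227.3,100],-.128,-.785)
p=shot('wrist'); overlay(p,'w22.png',box=(160,0,480,300),f=2)
E
```

```text
time_s: 43.35
eef_pos: [0.5329, 0.2277, 0.1051]
ee_rot: [-0.382, 0.922, -0.059, 0.024]
contact_force: [-0.6, 0.8, -1.8]
finger_gap: 0.638
pos [532.9 227.7 105.1] shift in tool axes mm [0.  3.9 3.4] dist 5.2
turn needed (tool rotvec) [-0.0005  0.0001 -0.    ]
yaw -0.128 tilt [-7.845e-01 -0.000e+00  1.000e-04] F [-0.6  0.8 -1.8] gap mm 59.3 t 43.35
```

View pics/w22.png

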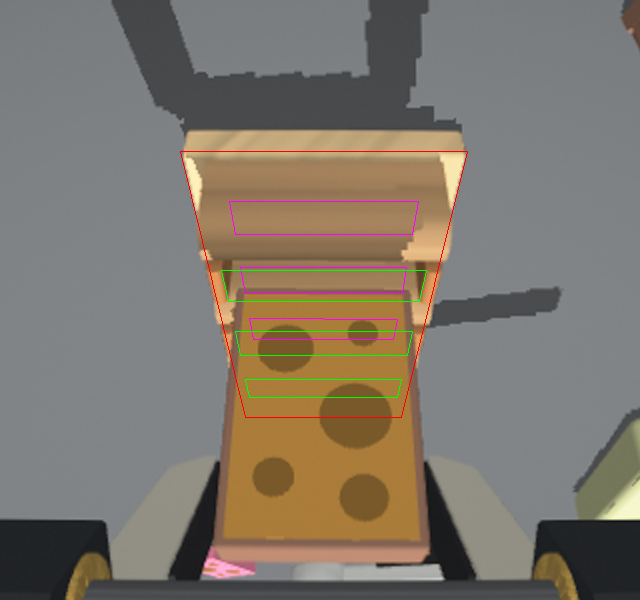

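```bash
python3 -m crank '[[-1,0,3.8,3.2,0,0,0],[-1,0,3.5,3.5,0,0,0],[-1,0,3.5,3.5,0,0,0],[-1,0,3.5,3.5,0,0,0],[-1,0,3.5,3.5,0,0,0],[-1,0,0,0,0,0,0],[-1,0,0,0,0,0,0],[-1,0,0,0,0,0,0],[-1,0,0,0,0,0,0],[-1,0,0,0,0,0,0]]'
```

```text
time_s: 44.65
eef_pos: [0.5327, 0.2271, 0.0799]
ee_rot: [-0.382, 0.922, -0.059, 0.024]
contact_force: [-1.6, -1.5, -2.2]
finger_gap: 0.642
```

```bash
python3 -m crank '[[-1,0,3,3,0,0,0],[-1,0,3,3,0,0,0],[-1,0,3,3,0,0,0],[-1,0,1.4,1.4,0,0,0],[-1,0,0.7,0.7,0,0,0],[-1,0,0,0,0,0,0],[-1,0,0,0,0,0,0],[-1,0,0,0,0,0,0],[-1,0,0,0,0,0,0],[-1,0,0,0,0,0,0]]'; python3 -m crank '[[-1,0,0.5,0.5,0,0,0],[-1,0,0,0,0,0,0],[-1,0,0,0,0,0,0],[-1,0,0,0,0,0,0],[-1,0,0,0,0,0,0],[-1,0,0,0,0,0,0],[-1,0,0,0,0,0,0],[-1,0,0,0,0,0,0],[-1,0,0,0,0,0,0],[-1,0,0,0,0,0,0]]'
```

```text
time_s: 45.9
eef_pos: [0.5326, 0.2271, 0.0641]
ee_rot: [-0.382, 0.922, -0.059, 0.024]
contact_force: [-0.6, -3.0, -2.6]
finger_gap: 0.638
time_s: 47.15
eef_pos: [0.5327, 0.2271, 0.0638]
ee_rot: [-0.382, 0.922, -0.059, 0.024]
contact_force: [-2.5, -4.2, 5.3]
finger_gap: 0.643
```

Floor reached at z ≈ 63.8. A touch more press, then release and back off.

```bash
python3 -m crank '[[-1,0,0.5,0.5,0,0,0],[-1,0,0,0,0,0,0],[0.6,0,-0.3,-0.3,0,0,0],[0.6,0,0,0,0,0,0],[0.6,0,0,0,0,0,0],[0.6,0,0,0,0,0,0],[0.6,0,0,0,0,0,0],[0.6,0,-20,0,0,0,0],[0.6,0,-30,0,0,0,0],[0.6,0,-30,0,0,0,0]]';python3 -m crank '[[0.6,0,-40,0,0,0,0],[-1,0,-30,-30,0,0,0],[-1,0,-30,-30,0,0,0],[-1,0,-30,-30,0,0,0],[-1,0,0,0,0,0,0],[-1,0,0,0,0,0,0],[-1,0,0,0,0,0,0],[-1,0,0,0,0,0,0],[-1,0,0,0,0,0,0],[-1,0,0,0,0,0,0]]'; python3 - <<'E'
from h import *
go([532.9,227.3,100],-.128,-.785)
p=shot('wrist'); overlay(p,'w23.png',box=(160,0,480,300),f=2)
p=shot('scene');cv2.imwrite('pics/c23.png',cv2.resize(p['img'][130:240,290:430],None,fx=5,fy=5)[:,:,::-1])
p=shot('side');cv2.imwrite('pics/s23.png',cv2.resize(p['img'][200:320,240:400],None,fx=4,fy=4)[:,:,::-1])
E
```

```text
time_s: 48.4
eef_pos: [0.5401, 0.2847, 0.1215]
ee_rot: [-0.382, 0.922, -0.059, 0.024]
contact_force: [-0.3, -0.1, -0.4]
finger_gap: 0.799
time_s: 49.65
eef_pos: [0.5436, 0.3112, 0.2752]
ee_rot: [-0.382, 0.922, -0.059, 0.024]
contact_force: [0.2, 1.0, 0.5]
finger_gap: 0.003
pos [543.6 311.2 275.2] shift in tool axes mm [  0.2 183.7  64.1] dist 194.5
turn needed (tool rotvec) [ 0.0002  0.0006 -0.0006]
yaw -0.1281 tilt [-7.852e-01 -3.000e-04  8.000e-04] F [0.2 1.  0.5] gap mm 0.3 t 49.65
```

View pics/w23.png

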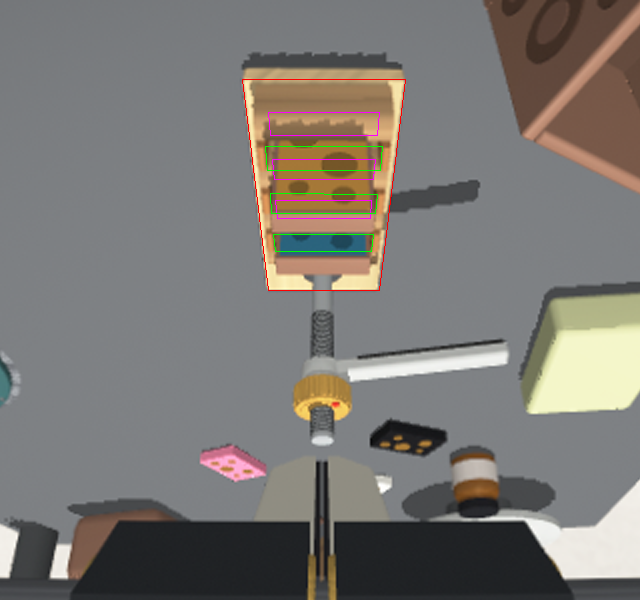

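View pics/c23.png

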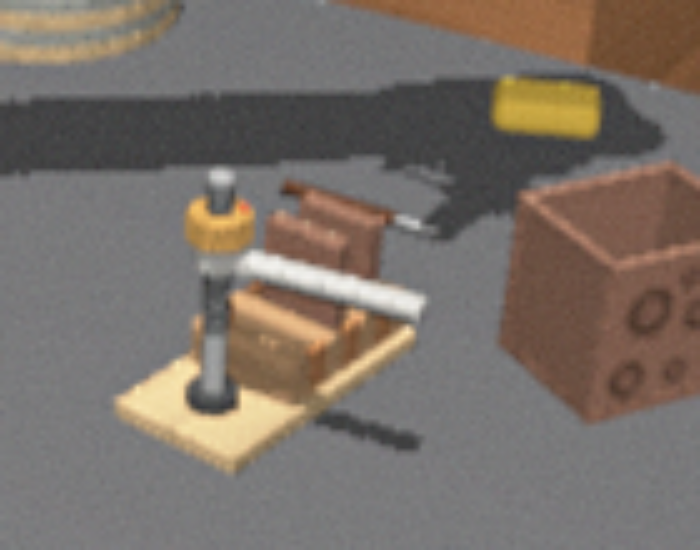

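View pics/s23.png

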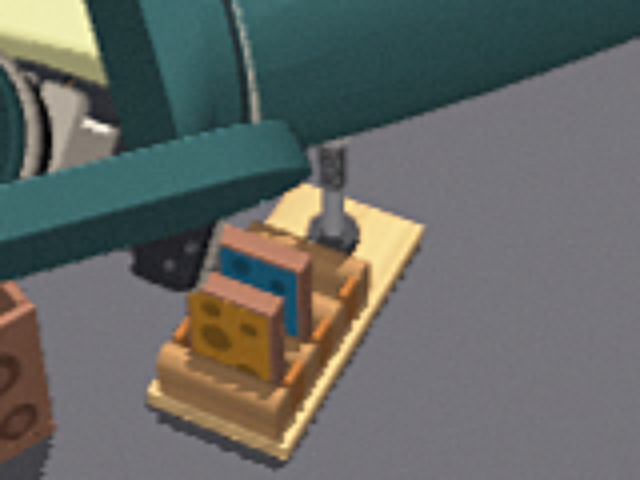

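```bash
python3 - <<'E'
from h import *
p=shot('scene'); w=shot('wrist')
for z in (.11,.12,.13,.14,.145,.15,.155,.16,.18):
    print(z,((proj(p,[[.5181,.1129,z]])[0]-[290,130]+.5)*5).round(0), ((proj(w,[[.5181,.1129,z]])[0]-[160,0]+.5)*2).round(0))
cv2.imwrite('pics/c24.png',cv2.resize(p['img'][150:220,310:400],None,fx=8,fy=8,interpolation=cv2.INTER_CUBIC)[:,:,::-1])
f=lambda z:((proj(p,[[.5181,.1129,z]])[0]-[310,150]+.5)*8).round(0)
print([ (z,f(z)) for z in (.135,.145,.155,.18)])
E
```

```text
0.11 [220. 275.] [323. 356.]
0.12 [221. 261.] [323. 367.]
0.13 [221. 247.] [323. 378.]
0.14 [222. 233.] [323. 390.]
0.145 [222. 226.] [323. 396.]
0.15 [223. 219.] [323. 402.]
0.155 [223. 211.] [323. 408.]
0.16 [223. 204.] [323. 414.]
0.18 [224. 175.] [323. 439.]
[(0.135, array([195., 224.])), (0.145, array([196., 201.])), (0.155, array([197., 178.])), (0.18, array([199., 120.]))]
```

View pics/c24.png

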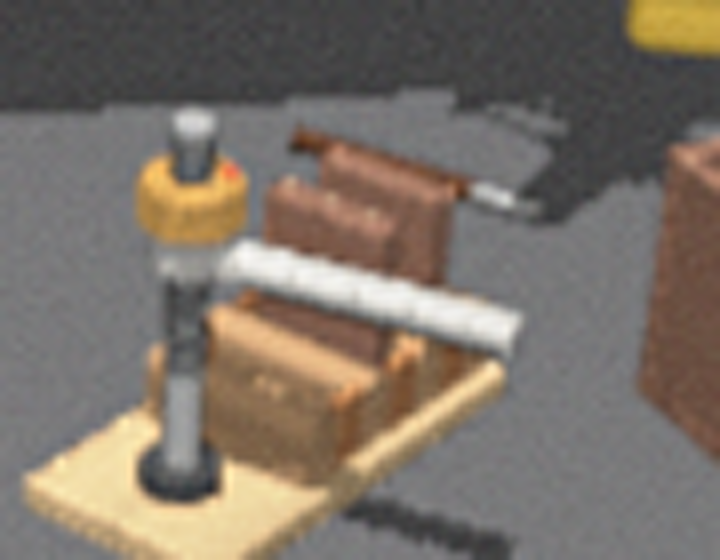

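```bash
python3 - <<'E'
from h import *
w=shot('wrist'); sc=shot('scene')
e=at_z(w,[[508/2+160,352/2]],.123)[0]; print(e)
e2=at_z(sc,[np.array([518,335])/8+[310,150]],.123)[0]; print(e2)
for x in (e,e2):
    d=x[:2]-[.5181,.1129]; print(np.hypot(*d),np.degrees(np.arctan2(d[1],d[0])), np.arctan2(d[1],d[0])+.1282)
E
```

```text
[0.65464187 0.11992363 0.123     ]
[0.65398608 0.12583199 0.123     ]
0.13672239176727657 2.944663754006251 0.17959407787154547
0.1365000516000521 5.436345993498808 0.22308213686415646
```

```bash
python3 -m crank '[[-1,0,0,0,0.157,0,0],[-1,0,0,0,0.157,0,0],[-1,0,0,0,0.157,0,0],[-1,0,0,0,0.157,0,0],[-1,0,0,0,0.157,0,0],[-1,0,0,0,0,0,0],[-1,0,0,0,0,0,0],[-1,0,0,0,0,0,0],[-1,0,0,0,0,0,0],[-1,0,0,0,0,0,0]]';  python3 - <<'E'
from h import *
CAR[1]=.1129
def wp(phi,r=115,extra=0):
    h=9+17.5*abs(np.sin(phi))+7.5*abs(np.cos(phi))+extra
    c=np.array([r*np.cos(phi)+np.sin(phi)*h, r*np.sin(phi)-np.cos(phi)*h]); return c
pts=[wp(.2,extra=18)]+[wp(f) for f in (.3,.6,.9,1.2,1.45,1.571)]
for a,b in zip(pts,pts[1:]): print('carrier',b.round(1),'step x,z',(b-a).round(1))
w=C2W(CAR,[np.r_[pts[0]/1000,0]])[0]*1000; print('start world',w)
go([w[0],w[1],275],-.128,0)
E
```

```text
time_s: 51.25
eef_pos: [0.5436, 0.3116, 0.275]
ee_rot: [-0.705, 0.706, -0.045, 0.045]
contact_force: [-0.5, 0.0, -0.2]
finger_gap: 0.005
carrier [116.2  13.6] step x,z [-4.1 27.8]
carrier [109.1  44.2] step x,z [-7.1 30.6]
carrier [92.9 73.1] step x,z [-16.1  28.8]
carrier [67.8 97. ] step x,z [-25.1  24. ]
carrier [ 40.9 110.9] step x,z [-26.9  13.8]
carrier [ 26.5 115. ] step x,z [-14.5   4.1]
start world [635.51736189  83.42015704   0.        ]
pos [543.6 311.6 275. ] shift in tool axes mm [ 120.2   -0.  -214.7] dist 246.0
turn needed (tool rotvec) [ 0.0007  0.0006 -0.0011]
yaw -0.1274 tilt [-0.0007 -0.      0.0011] F [-0.5  0.  -0.2] gap mm 0.4 t 51.25
```

```bash
python3 -m crank '[[-1,24,0,-43,0,0,0],[-1,24,0,-43,0,0,0],[-1,24,0,-43,0,0,0],[-1,24,0,-43,0,0,0],[-1,24,0,-43,0,0,0],[-1,0,40,0,0,0,0],[-1,0,40,0,0,0,0],[-1,0,40,0,0,0,0],[-1,0,40,0,0,0,0],[-1,0,20,0,0,0,0]]';  python3 - <<'E'
from h import *
go([635.5,83.4,91],-.128,0)
p=shot('scene');cv2.imwrite('pics/c25.png',cv2.resize(p['img'][120:240,290:430],None,fx=5,fy=5)[:,:,::-1])
p=shot('side');cv2.imwrite('pics/s25.png',cv2.resize(p['img'][150:320,240:400],None,fx=4,fy=4)[:,:,::-1])
E
```

```text
time_s: 52.5
eef_pos: [0.6343, 0.0826, 0.093]
ee_rot: [-0.705, 0.706, -0.046, 0.044]
contact_force: [0.6, 0.2, 0.7]
finger_gap: 0.008
pos [634.3  82.6  93. ] shift in tool axes mm [1.1 2.  0.9] dist 2.4
turn needed (tool rotvec) [ 0.0008  0.0002 -0.0031]
yaw -0.1278 tilt [-0.0008 -0.      0.0031] F [0.6 0.2 0.7] gap mm 0.7 t 52.5
```

View pics/c25.png

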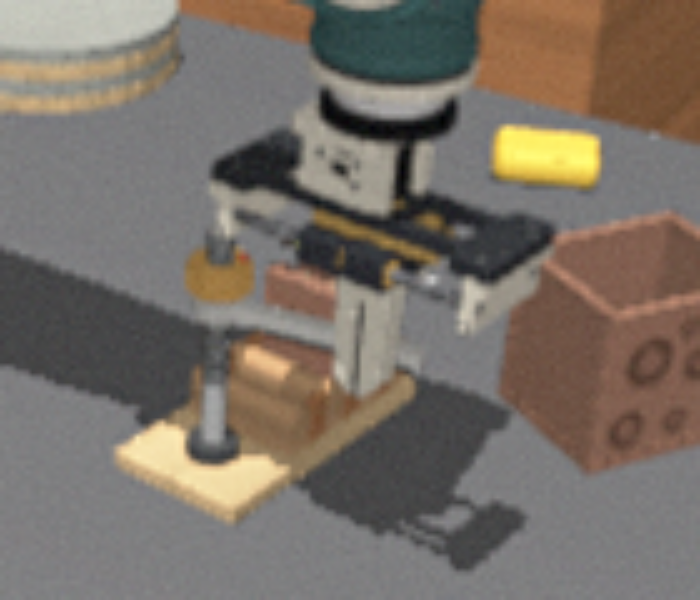

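View pics/s25.png

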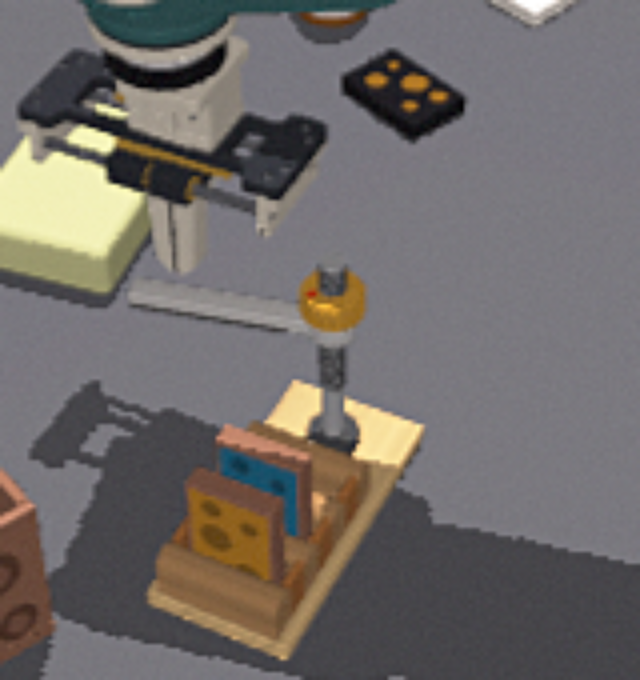

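```bash
python3 -m crank '[[-1,-1,1,10,0,0,0],[-1,-1,0,10,0,0,0],[-1,-1,0,9,0,0,0],[-1,-3.5,0,15,0,0,0],[-1,-3.5,0,15,0,0,0],[-1,-8,0,14.5,0,0,0],[-1,-8,0,14.5,0,0,0],[-1,0,0,0,0,0,0],[-1,0,0,0,0,0,0],[-1,0,0,0,0,0,0]]';  python3 - <<'E'
from h import *
CAR[1]=.1129
P=pose()[0]; d=(P[:2]-CAR[:2]*1000); c,s=np.cos(-CAR[2]),np.sin(-CAR[2]); print('carrier xy',[c*d[0]-s*d[1],s*d[0]+c*d[1]],P[2],pose()[2]['contact_force'])
p=shot('wrist');overlay(p,'w26.png')
p=shot('scene');cv2.imwrite('pics/c26.png',cv2.resize(p['img'][120:240,290:430],None,fx=5,fy=5)[:,:,::-1])
E
```

```text
time_s: 53.85
eef_pos: [0.6206, 0.1728, 0.0942]
ee_rot: [-0.706, 0.706, -0.046, 0.045]
contact_force: [-0.0, 0.4, -0.6]
finger_gap: 0.004
carrier xy [np.float64(93.96708286777688), np.float64(72.52346829329841)] 94.15952875219953 [-0.03262478  0.38928483 -0.57854273]
```

View pics/w26.png

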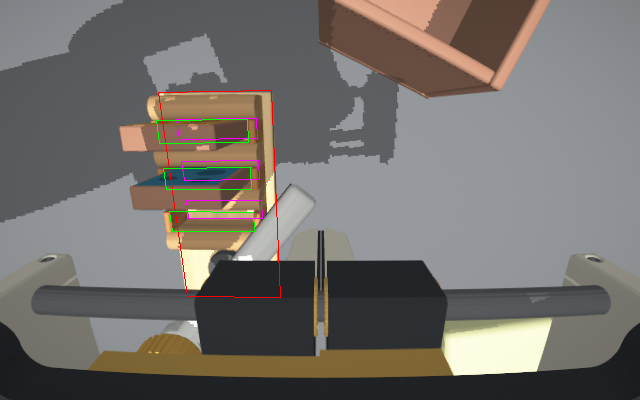

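View pics/c26.png

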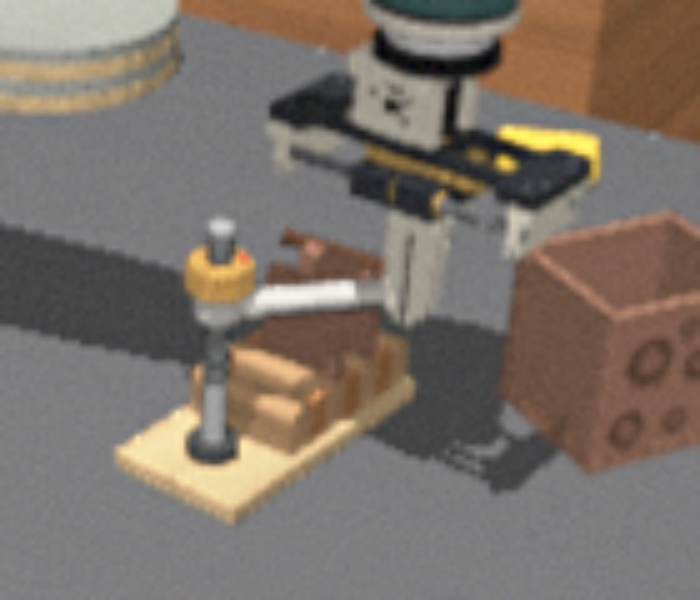

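```bash
python3 -m crank '[[-1,-13,0.5,12,0,0,0],[-1,-13,0.5,12,0,0,0],[-1,-13.5,0,7,0,0,0],[-1,-13.5,0,7,0,0,0],[-1,-7,0,2,0,0,0],[-1,-7,0,2,0,0,0],[-1,0,0,0,0,0,0],[-1,0,0,0,0,0,0],[-1,0,0,0,0,0,0],[-1,0,0,0,0,0,0]]';  python3 - <<'E'
from h import *
CAR[1]=.1129
P=pose()[0]; d=(P[:2]-CAR[:2]*1000); c,s=np.cos(-CAR[2]),np.sin(-CAR[2]); print('carrier xy',[c*d[0]-s*d[1],s*d[0]+c*d[1]],P[2],pose()[2]['contact_force'])
p=shot('wrist');overlay(p,'w27.png')
p=shot('scene');cv2.imwrite('pics/c27.png',cv2.resize(p['img'][120:240,290:430],None,fx=5,fy=5)[:,:,::-1])
E
```

```text
time_s: 55.2
eef_pos: [0.5595, 0.2233, 0.0931]
ee_rot: [-0.706, 0.706, -0.046, 0.045]
contact_force: [0.7, 0.4, -0.6]
finger_gap: 0.011
carrier xy [np.float64(26.951552625129747), np.float64(114.77689503985593)] 93.12618849819248 [ 0.71589413  0.39418928 -0.64875708]
```

View pics/w27.png

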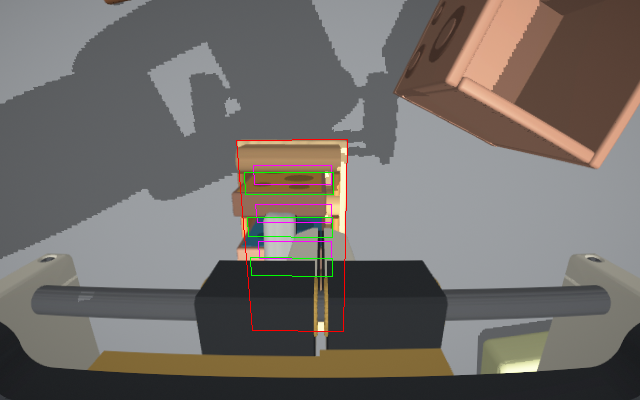

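View pics/c27.png

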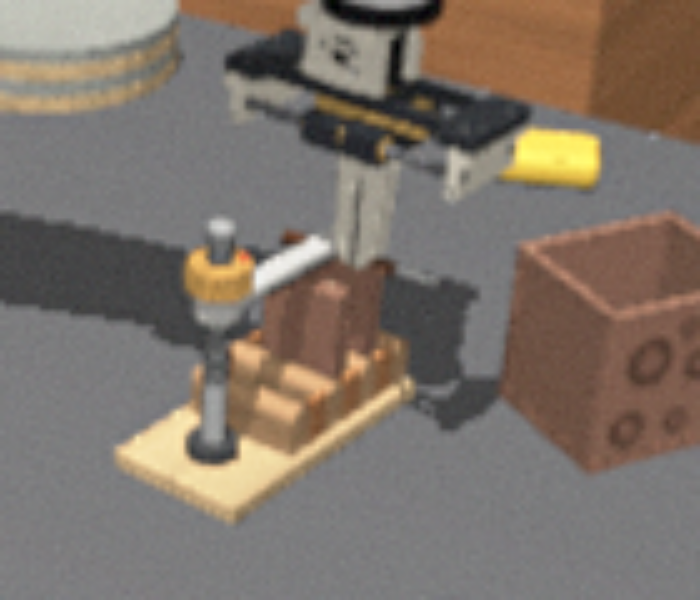

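```bash
python3 -m crank '[[-1,-2,0,0,0,0,0],[-1,-2,0,0,0,0,0],[-1,-1,0,0,0,0,0],[-1,0,0,0,0,0,0],[-1,0,0,0,0,0,0],[-1,0,0,0,0,0,0],[-1,0,0,0,0,0,0],[-1,0,0,0,0,0,0],[-1,0,0,0,0,0,0],[-1,0,0,0,0,0,0]]';python3 -m crank '[[-1,-1,0,0,0,0,0],[-1,-1,0,0,0,0,0],[-1,-1,0,0,0,0,0],[-1,0,0,0,0,0,0],[-1,0,0,0,0,0,0],[-1,0,0,0,0,0,0],[-1,0,0,0,0,0,0],[-1,0,0,0,0,0,0],[-1,0,0,0,0,0,0],[-1,0,0,0,0,0,0]]'
```

```text
time_s: 56.55
eef_pos: [0.5545, 0.2241, 0.0933]
ee_rot: [0.706, -0.706, 0.045, -0.045]
contact_force: [3.7, 2.3, 0.5]
finger_gap: 0.006
time_s: 57.8
eef_pos: [0.5519, 0.2245, 0.0936]
ee_rot: [0.706, -0.706, 0.045, -0.045]
contact_force: [6.4, 2.3, -0.6]
finger_gap: 0.005
```

```bash
python3 -m crank '[[-1,-1,0,0,0,0,0],[-1,-1,0,0,0,0,0],[-1,0,0,0,0,0,0],[-1,0,0,0,0,0,0],[-1,0,0,0,0,0,0],[-1,0,0,0,0,0,0],[-1,0,0,0,0,0,0],[-1,0,0,0,0,0,0],[-1,0,0,0,0,0,0],[-1,0,0,0,0,0,0]]'; python3 -m crank '[[-1,10,0,0,0,0,0],[-1,5,-40,0,0,0,0],[-1,0,-40,0,0,0,0],[-1,0,-40,-30,0,0,0],[0.2,0,-40,-60,0,0,0],[0.2,0,-10,-50,0,0,0],[0.2,0,0,0,0,0,0],[0.2,0,0,0,0,0,0],[0.2,0,0,0,0,0,0],[0.2,0,0,0,0,0,0]]';  python3 - <<'E'
from h import *
go([518.1,112.9,250],-.128,0)
p=shot('wrist');overlay(p,'w28.png')
cv2.imwrite('pics/w28c.png',cv2.resize(p['img'][0:220,200:440],None,fx=3,fy=2.7)[:,:,::-1])
E
```

```text
time_s: 59.05
eef_pos: [0.5502, 0.2248, 0.0937]
ee_rot: [0.706, -0.706, 0.045, -0.046]
contact_force: [9.0, 2.1, -0.0]
finger_gap: 0.001
time_s: 60.3
eef_pos: [0.5476, 0.0927, 0.2574]
ee_rot: [-0.706, 0.706, -0.045, 0.044]
contact_force: [0.5, -0.1, 1.1]
finger_gap: 0.585
pos [547.6  92.7 257.4] shift in tool axes mm [-31.8   7.5  16.4] dist 36.5
turn needed (tool rotvec) [ 0.0003  0.0011 -0.0016]
yaw -0.1269 tilt [-0.0003 -0.      0.0016] F [ 0.5 -0.1  1.1] gap mm 54.4 t 60.3
```

View pics/w28.png

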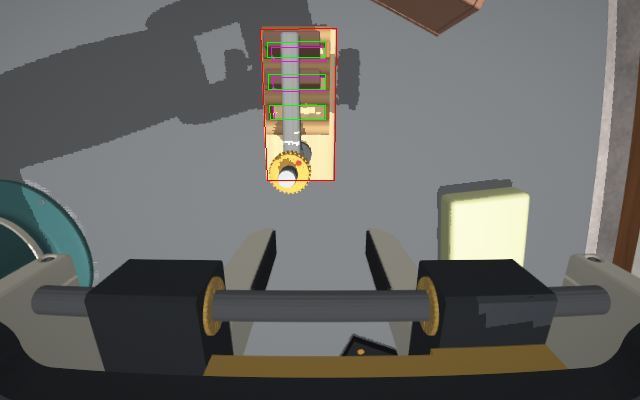

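```bash
python3 - <<'E'
from h import *
p=shot('wrist')
cv2.imwrite('pics/w28c.png',cv2.resize(p['img'][20:200,240:360],None,fx=5,fy=3.3)[:,:,::-1])
i=p['img'][:,:,:].astype(int)
# bar centreline by low-saturation gray pixels per row
hsv=cv2.cvtColor(p['img'],cv2.COLOR_RGB2HSV)
for r in range(34,146,10):
    row=hsv[r,262:334]; m=np.where((row[:,1]<50)&(row[:,2]>110))[0]+262; print(r,m.min() if len(m) else None,m.max() if len(m) else None)
for uv in ([[289,33],[291,140]],):
    P=at_z(p,uv,.129); print(P.round(4)); d=P[0]-P[1]; print(np.arctan2(d[1],d[0])+.1282)
    d=P[0][:2]-[.5181,.1129]; print(np.arctan2(d[1],d[0])+.1282, np.hypot(*d))
E
```

```text
34 280 297
44 280 297
54 281 298
64 281 298
74 281 298
84 281 298
94 282 298
104 282 298
114 262 298
124 262 299
134 262 299
144 262 303
[[0.5355 0.245  0.129 ]
 [0.5218 0.1417 0.129 ]]
1.567126772556204
1.568008647696086 0.13324985775618287
```

View pics/w28c.png

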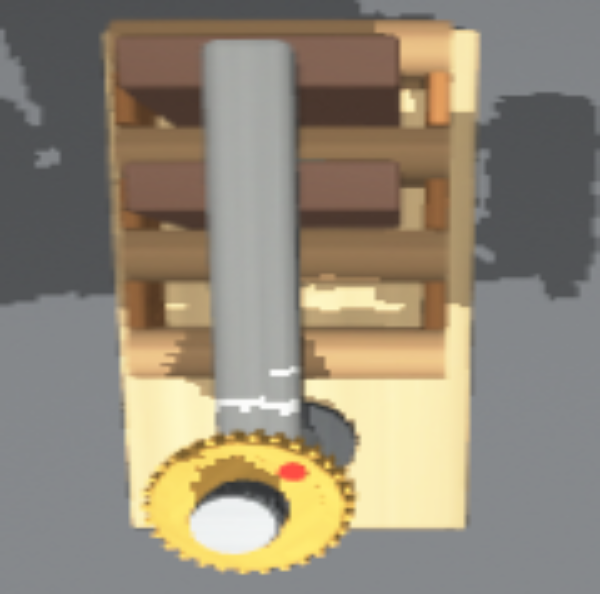

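```bash
python3 - <<'E'
from h import *
p=shot('wrist')
def car(P):
    d=P[:,:2]-[.5181,.1129]; c,s=np.cos(.1282),np.sin(.1282); return np.c_[c*d[:,0]-s*d[:,1],s*d[:,0]+c*d[:,1]]*1000
g=lambda a:np.array(a)/[5,3.3]+[240,20]-.5
# tile top near edges (front, lower in image) and back edges, z=.104
print('t3 top corners',car(at_z(p,g([[118,87],[398,87],[120,38],[396,38]]),.104)).round(1))
print('t1 top corners',car(at_z(p,g([[125,212],[398,212],[128,160],[398,160]]),.104)).round(1))
print('stops slot3 inner top',car(at_z(p,g([[138,100],[430,100]]),.048)).round(1))
E
```

```text
t3 top corners [[-29.9 126.3]
 [ 29.7 126. ]
 [-28.9 141. ]
 [ 29.3 140.6]]
t1 top corners [[-30.   87.6]
 [ 29.7  87.4]
 [-28.7 103.9]
 [ 29.7 103.6]]
stops slot3 inner top [[-35.1 132.3]
 [ 37.3 132. ]]
```

```bash
python3 - <<'E'
from h import *
p=shot('wrist')
g=lambda a:np.array(a)/[5,3.3]+[240,20]-.5
print(at_z(p,g([[233,525]]),.18).round(4)); print('ring top c',at_z(p,g([[250,500]]),.155).round(4))
go([518.1,112.9,200],-.128,0); print(pose()[2]['joints'].round(3))
E
```

```text
[[0.5176 0.1115 0.18  ]]
ring top c [[0.5185 0.1134 0.155 ]]
pos [547.6  92.2 257.8] shift in tool axes mm [-31.8  57.9  16.8] dist 68.1
turn needed (tool rotvec) [ 0.0001  0.0005 -0.0009]
yaw -0.1275 tilt [-0.0001 -0.      0.0009] F [0.7 0.3 0.5] gap mm 55.9 t 60.5
[ 0.121 -0.154  1.603  0.     1.693  0.248]
```

```bash
python3 -m crank '[[0.2,-16,0,8.4,0,0,0],[0.2,-15.8,0,8.4,0,0,0],[0.2,0,0,0,0,-0.178,0],[0.2,0,0,0,0,-0.178,0],[0.2,0,0,0,0,-0.178,0],[0.2,0,0,0,0,-0.178,0],[0.2,0,0,0,0,-0.178,0],[0.2,0,0,0,0,-0.178,0],[0.2,0,0,0,0,-0.178,0],[0.2,0,0,0,0,-0.178,0]]';python3 -m crank '[[0.2,0,0,0,0,-0.178,0],[0.2,0,0,0,0,-0.178,0],[0.2,0,0,0,0,-0.178,0],[0.2,0,0,0,0,-0.178,0],[0.2,0,0,0,0,-0.178,0],[0.2,0,0,0,0,-0.178,0],[0.2,0,0,0,0,-0.178,0],[0.2,0,0,0,0,-0.178,0],[0.2,0,0,0,0,0,0],[0.2,0,0,0,0,0,0]]'; python3 - <<'E'
from h import *
go([518,112.7,160],-.128,0); print(pose()[2]['joints'].round(3))
p=shot('wrist','w30.png')
E
```

```text
time_s: 61.75
eef_pos: [0.5173, 0.1133, 0.2583]
ee_rot: [0.562, -0.562, -0.429, 0.429]
contact_force: [0.4, 0.1, 0.5]
finger_gap: 0.597
time_s: 63.0
eef_pos: [0.5178, 0.1129, 0.2582]
ee_rot: [-0.149, 0.149, 0.691, -0.691]
contact_force: [0.1, 0.2, 0.5]
finger_gap: 0.6
pos [517.8 112.9 258.2] shift in tool axes mm [-0.3 98.2  0.1] dist 98.2
turn needed (tool rotvec) [-5.0000e-04  2.8442e+00 -0.0000e+00]
yaw 2.7162 tilt [ 0.0001 -0.     -0.0003] F [0.1 0.2 0.5] gap mm 55.8 t 63.0
[ 0.166 -0.211  1.652  0.     1.701 -2.55 ]
```

View pics/w30.png

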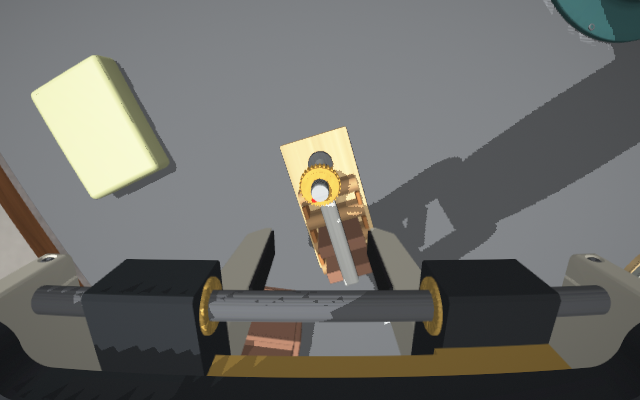

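```bash
python3 -m crank '[[0.2,0,45,0,0,0,0],[0.2,0,45,0,0,0,0],[0.2,0,20,0,0,0,0],[0.2,0,15,0,0,0,0],[0.2,0,14,0,0,0,0],[0.2,0,0,0,0,0,0],[0.2,0,0,0,0,0,0],[0.2,0,0,0,0,0,0],[0.2,0,0,0,0,0,0],[0.2,0,0,0,0,0,0]]'; python3 - <<'E'
from h import *
go([518,112.7,119],-.128,0)
p=shot('scene');cv2.imwrite('pics/c31.png',cv2.resize(p['img'][110:230,280:420],None,fx=5,fy=5)[:,:,::-1])
p=shot('side');cv2.imwrite('pics/s31.png',cv2.resize(p['img'][170:320,240:400],None,fx=4,fy=4)[:,:,::-1])
E
```

```text
time_s: 64.3
eef_pos: [0.5182, 0.1126, 0.1192]
ee_rot: [0.148, -0.148, -0.691, 0.691]
contact_force: [-0.3, 1.1, 0.1]
finger_gap: 0.601
pos [518.2 112.6 119.2] shift in tool axes mm [ 0.2  0.2 -0. ] dist 0.3
turn needed (tool rotvec) [-6.000e-04  2.848e+00 -1.000e-04]
yaw 2.72 tilt [ 0.0001 -0.     -0.0004] F [-0.3  1.1  0.1] gap mm 55.9 t 64.3
```

View pics/c31.png

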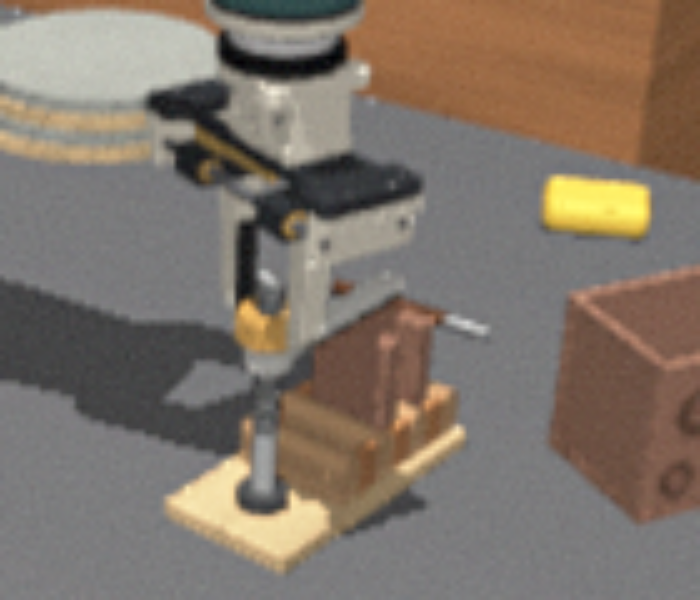

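View pics/s31.png

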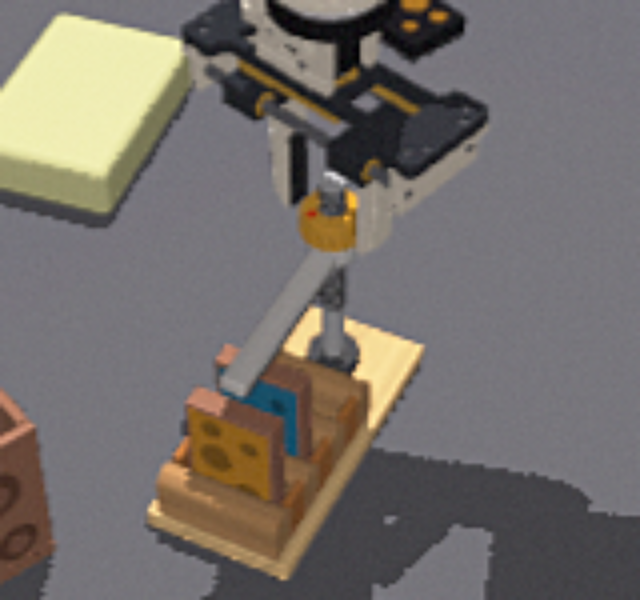

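```bash
python3 - <<'E'
from h import *
p=shot('scene'); s=shot('side')
for k in (0,10,20,25,30):
    X=np.array([[.490,.125,.119+k/1000],[.546,.1,.119+k/1000]])
    print(k,((proj(p,X)-[280,110]+.5)*5).round().tolist(),((proj(s,X)-[240,170]+.5)*4).round().tolist())
E
```

```text
0 [[243.0, 342.0], [299.0, 384.0]] [[370.0, 271.0], [300.0, 226.0]]
10 [[243.0, 328.0], [299.0, 370.0]] [[370.0, 260.0], [299.0, 215.0]]
20 [[244.0, 314.0], [300.0, 355.0]] [[370.0, 249.0], [299.0, 204.0]]
25 [[244.0, 307.0], [301.0, 348.0]] [[370.0, 243.0], [299.0, 198.0]]
30 [[244.0, 300.0], [301.0, 341.0]] [[370.0, 238.0], [299.0, 192.0]]
```

```bash
python3 -m crank '[[0.2,0,3,0,0,0,0],[0.2,0,0,0,0,0,0],[-1,0,0,0,0,0,0],[-1,0,0,0,0,0,0],[-1,0,0,0,0,0,0],[-1,0,0,0,0,0,0],[-1,0,0,0,0,0,0],[-1,0,0,0,0,0,0],[-1,0,0,0,0,0.1,0],[-1,0,0.3,0,0,0.1,0]]'; python3 - <<'E'
from h import *
go([518,112.7,116],-.128,0)
print(pose()[2]['wrist_torque'])
p=shot('side');cv2.imwrite('pics/s32.png',cv2.resize(p['img'][170:320,240:400],None,fx=4,fy=4)[:,:,::-1])
E
```

```text
time_s: 65.75
eef_pos: [0.5185, 0.1124, 0.1158]
ee_rot: [0.217, -0.217, -0.673, 0.673]
contact_force: [6.7, -2.8, 0.4]
finger_gap: 0.441
pos [518.5 112.4 115.8] shift in tool axes mm [ 0.6 -0.2  0.1] dist 0.6
turn needed (tool rotvec) [ 5.000e-04  2.645e+00 -2.000e-04]
yaw 2.517 tilt [0.0001 0.     0.0004] F [ 6.7 -2.8  0.4] gap mm 41.0 t 65.75
[-0.44216311 -1.18857569  0.24944551]
```

View pics/s32.png

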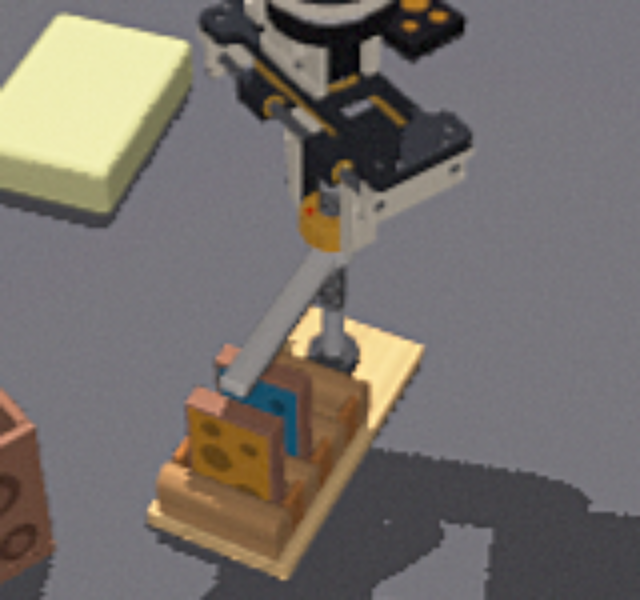

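```bash
python3 -m crank '[[-1,-0.8,0.3,-0.2,0,0.18,0],[-1,0,0.29,0,0,0.18,0],[-1,0,0.29,0,0,0.18,0],[-1,0,0.28,0,0,0.18,0],[-1,0,0.29,0,0,0.18,0],[-1,0,0.28,0,0,0.18,0],[-1,0,0.29,0,0,0.18,0],[-1,0,0.28,0,0,0.18,0],[-1,0,0.29,0,0,0.18,0],[-1,0,0.28,0,0,0.18,0]]'; python3 - <<'E'
from h import *
go([518,112.7,116],-.128,0)
print(pose()[2]['wrist_torque'],pose()[2]['joints'][5])
p=shot('side');cv2.imwrite('pics/s33.png',cv2.resize(p['img'][170:320,240:400],None,fx=4,fy=4)[:,:,::-1])
E
```

```text
time_s: 67.05
eef_pos: [0.5187, 0.1111, 0.1129]
ee_rot: [-0.662, 0.663, 0.246, -0.248]
contact_force: [0.4, -12.4, 2.6]
finger_gap: 0.446
pos [518.7 111.1 112.9] shift in tool axes mm [ 0.5 -3.1  1.7] dist 3.6
turn needed (tool rotvec) [ 0.0021  0.8418 -0.0019]
yaw 0.7138 tilt [-0.0011 -0.      0.0025] F [  0.4 -12.4   2.6] gap mm 41.5 t 67.05
[-2.177095   -0.14185518  0.26709096] -0.5492970082712807
```

View pics/s33.png

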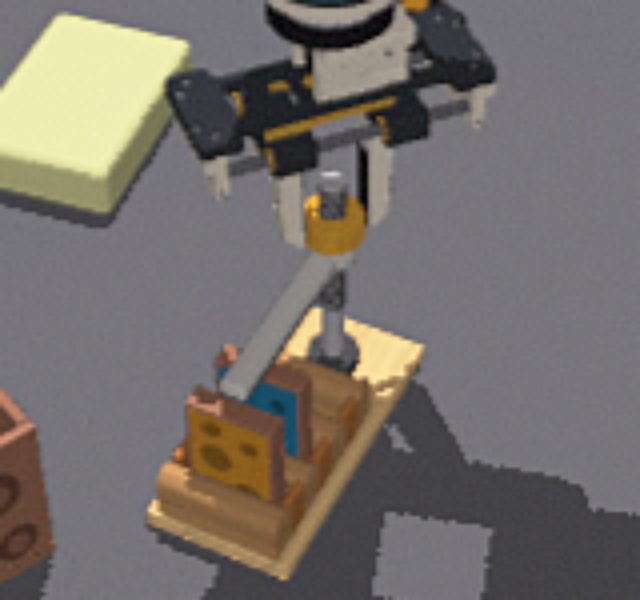

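```bash
python3 -m crank '[[-1,-0.8,0.29,-0.9,0,0.18,0],[-1,0,0.29,0,0,0.18,0],[-1,0,0.29,0,0,0.18,0],[-1,0,0.28,0,0,0.18,0],[-1,0,0.29,0,0,0.18,0],[-1,0,0.28,0,0,0.18,0],[-1,0,0.29,0,0,0.18,0],[-1,0,0.28,0,0,0.18,0],[-1,0,0.29,0,0,0.18,0],[-1,0,0.28,0,0,0.18,0]]'; python3 - <<'E'
from h import *
go([518,112.7,116],-.128,0)
print(pose()[2]['wrist_torque'],pose()[2]['joints'][5])
E
```

```text
time_s: 68.35
eef_pos: [0.5175, 0.111, 0.1099]
ee_rot: [-0.605, 0.606, -0.366, 0.364]
contact_force: [-10.5, -2.8, 6.9]
finger_gap: 0.442
pos [517.5 111.  109.9] shift in tool axes mm [-1.3 -6.1  1.2] dist 6.3
turn needed (tool rotvec) [ 0.0028 -0.9576 -0.0032]
yaw -1.0856 tilt [-0.0038 -0.      0.0015] F [-10.5  -2.8   6.9] gap mm 41.1 t 68.35
[-0.52284677  2.04609528  0.23894696] 1.2484386627236448
```

```bash
python3 -m crank '[[-1,0,0,-0.8,0,0.18,0],[-1,0,0.29,0,0,0.18,0],[-1,0,0.29,0,0,0.18,0],[-1,0,0.28,0,0,0.18,0],[-1,0,0.29,0,0,0.18,0],[-1,0,0.28,0,0,0.18,0],[-1,0,0.29,0,0,0.18,0],[-1,0,0.28,0,0,0.18,0],[-1,0,0,0,0,0,0],[-1,0,0,0,0,0,0]]'; python3 - <<'E'
from h import *
go([518,112.7,116],-.128,0)
print(pose()[2]['wrist_torque'],pose()[2]['joints'][5])
E
```

```text
time_s: 69.6
eef_pos: [0.5175, 0.112, 0.1078]
ee_rot: [0.216, -0.217, 0.674, -0.672]
contact_force: [-2.5, 8.8, 0.0]
finger_gap: 0.445
pos [517.5 112.  107.8] shift in tool axes mm [-0.8 -8.2 -0.3] dist 8.3
turn needed (tool rotvec) [ 2.2000e-03 -2.3916e+00 -3.9000e-03]
yaw -2.5196 tilt [-0.0034  0.     -0.0005] F [-2.5  8.8  0. ] gap mm 41.4 t 69.6
[ 1.78718216  0.48244527 -0.2222838 ] 2.682543895799557
```

```bash
python3 -m crank '[[0.2,0,0,0,0,0,0],[0.2,0,0,0,0,0,0],[0.2,0,0,0,0,0,0],[0.2,0,0,0,0,0,0],[0.2,0,0,0,0,-0.18,0],[0.2,0,0,0,0,-0.18,0],[0.2,0,0,0,0,-0.18,0],[0.2,0,0,0,0,-0.18,0],[0.2,0,0,0,0,-0.18,0],[0.2,0,0,0,0,-0.18,0]]'; python3 -m crank '[[0.2,0,0,0,0,-0.18,0],[0.2,0,0,0,0,-0.18,0],[0.2,0,0,0,0,-0.18,0],[0.2,0,0,0,0,-0.18,0],[0.2,0,0,0,0,-0.18,0],[0.2,0,0,0,0,-0.18,0],[0.2,0,0,0,0,-0.18,0],[0.2,0,0,0,0,-0.18,0],[0.2,0,0,0,0,-0.18,0],[0.2,0,0,0,0,-0.18,0]]'; python3 -m crank '[[0.2,0,0,0,0,-0.18,0],[0.2,0,0,0,0,-0.18,0],[0.2,0,0,0,0,-0.18,0],[0.2,0,0,0,0,-0.18,0],[0.2,0,0,0,0,-0.18,0],[0.2,0,0,0,0,-0.18,0],[0.2,0,0,0,0,-0.18,0],[0.2,0,0,0,0,-0.18,0],[0.2,0,0,0,0,-0.18,0],[0.2,0,0,0,0,-0.18,0]]'; python3 - <<'E'
from h import *
go([518,111.8,107.5],-.128,0)
print(pose()[2]['wrist_torque'],pose()[2]['joints'][5])
p=shot('side');cv2.imwrite('pics/s34.png',cv2.resize(p['img'][170:320,240:400],None,fx=4,fy=4)[:,:,::-1])
p=shot('scene');cv2.imwrite('pics/c34.png',cv2.resize(p['img'][110:230,280:420],None,fx=5,fy=5)[:,:,::-1])
E
```

```text
time_s: 70.85
eef_pos: [0.5182, 0.1107, 0.108]
ee_rot: [-0.533, 0.533, -0.465, 0.465]
contact_force: [-0.3, -0.2, 0.9]
finger_gap: 0.599
time_s: 72.1
eef_pos: [0.5182, 0.1107, 0.1079]
ee_rot: [0.695, -0.695, -0.128, 0.129]
contact_force: [0.2, 0.1, 0.8]
finger_gap: 0.599
time_s: 73.35
eef_pos: [0.5182, 0.1106, 0.108]
ee_rot: [0.332, -0.331, -0.624, 0.625]
contact_force: [0.5, -0.6, -0.6]
finger_gap: 0.598
pos [518.2 110.6 108. ] shift in tool axes mm [ 1.1  0.5 -0.5] dist 1.2
turn needed (tool rotvec) [-8.0000e-04  2.2938e+00 -5.0000e-04]
yaw 2.1658 tilt [ 0.0006 -0.     -0.0004] F [ 0.5 -0.6 -0.6] gap mm 55.6 t 73.35
[ 0.13438531 -0.01360433 -0.00673259] -2.0036907603425678
```

View pics/s34.png

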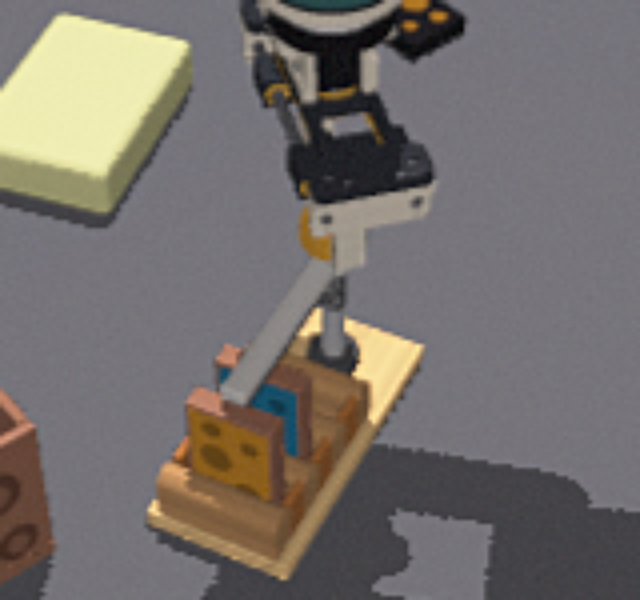

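View pics/c34.png

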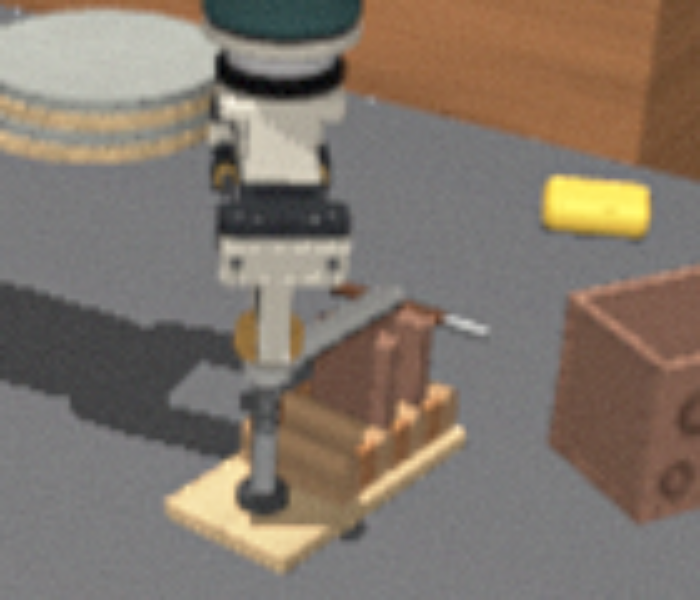

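```bash
python3 -m crank '[[0.2,1.1,0,-0.5,0,-0.18,0],[0.2,0,0,0,0,-0.18,0],[0.2,0,0,0,0,-0.18,0],[-1,0,0,0,0,0,0],[-1,0,0,0,0,0,0],[-1,0,0,0,0,0,0],[-1,0,0,0,0,0,0],[-1,0,0,0,0,0,0],[-1,0,0,0,0,0.1,0],[-1,0,0.2,0,0,0.1,0]]'; python3 - <<'E'
from h import *
go([518,111.8,107.5],-.128,0)
print(pose()[2]['wrist_torque'],pose()[2]['joints'][5])
E
```

```text
time_s: 74.7
eef_pos: [0.5182, 0.1118, 0.1078]
ee_rot: [0.224, -0.224, -0.671, 0.671]
contact_force: [3.7, -0.8, -0.5]
finger_gap: 0.447
pos [518.2 111.8 107.8] shift in tool axes mm [0.1 0.3 0.1] dist 0.3
turn needed (tool rotvec) [-1.0000e-04  2.6245e+00 -4.0000e-04]
yaw 2.4965 tilt [ 0.0003 -0.     -0.    ] F [ 3.7 -0.8 -0.5] gap mm 41.6 t 74.7
[-0.15117694 -0.58458968  0.25193195] -2.3318862336832242
```

Gripped, turning (0.25 N·m). Continue screwing.

```bash
python3 -m crank '[[-1,0,0.29,0,0,0.18,0],[-1,0,0.29,0,0,0.18,0],[-1,0,0.29,0,0,0.18,0],[-1,0,0.28,0,0,0.18,0],[-1,0,0.29,0,0,0.18,0],[-1,0,0.28,0,0,0.18,0],[-1,0,0.29,0,0,0.18,0],[-1,0,0.28,0,0,0.18,0],[-1,0,0.29,0,0,0.18,0],[-1,0,0.28,0,0,0.18,0]]'; python3 - <<'E'
from h import *
go([518,111.8,107.5],-.128,0)
print(pose()[2]['wrist_torque'],pose()[2]['joints'][5])
p=shot('side');cv2.imwrite('pics/s35.png',cv2.resize(p['img'][170:320,240:400],None,fx=4,fy=4)[:,:,::-1])
E
```

```text
time_s: 75.95
eef_pos: [0.5182, 0.1114, 0.1049]
ee_rot: [-0.665, 0.665, 0.24, -0.241]
contact_force: [4.0, -5.6, -1.6]
finger_gap: 0.442
pos [518.2 111.4 104.9] shift in tool axes mm [ 0.1 -2.6  0.4] dist 2.7
turn needed (tool rotvec) [ 9.000e-04  8.216e-01 -4.000e-04]
yaw 0.6936 tilt [-0.0007 -0.      0.0007] F [ 4.  -5.6 -1.6] gap mm 41.1 t 75.95
[-0.83040333 -0.76852451  0.27839328] -0.5292680409792275
```

View pics/s35.png

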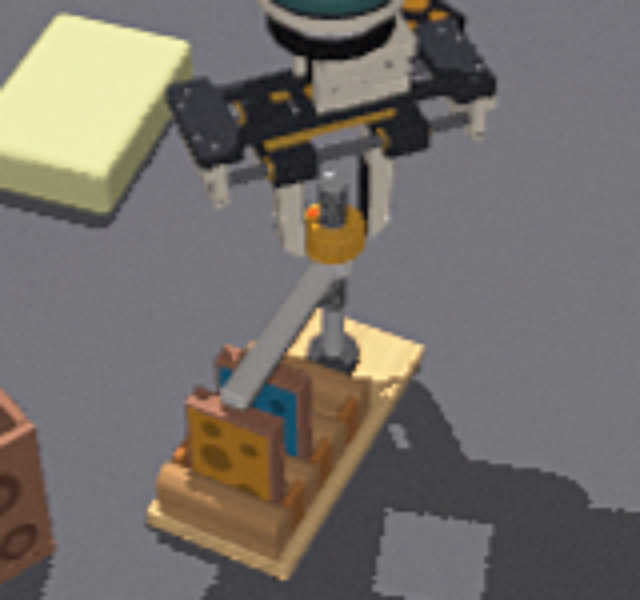

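```bash
python3 -m crank '[[-1,0,0.29,0,0,0.18,0],[-1,0,0.29,0,0,0.18,0],[-1,0,0.29,0,0,0.18,0],[-1,0,0.28,0,0,0.18,0],[-1,0,0.29,0,0,0.18,0],[-1,0,0.28,0,0,0.18,0],[-1,0,0.29,0,0,0.15,0],[-1,0,0,0,0,0,0],[-1,0,0,0,0,0,0],[-1,0,0,0,0,0,0]]'; python3 - <<'E'
from h import *
go([518,111.8,107.5],-.128,0)
print(pose()[2]['wrist_torque'],pose()[2]['joints'][5])
E
```

```text
time_s: 77.25
eef_pos: [0.518, 0.1113, 0.1029]
ee_rot: [-0.682, 0.683, -0.186, 0.185]
contact_force: [0.7, -5.3, 0.2]
finger_gap: 0.442
pos [518.  111.3 102.9] shift in tool axes mm [-0.3 -4.6  0.4] dist 4.6
turn needed (tool rotvec) [ 1.400e-03 -4.029e-01 -3.000e-04]
yaw -0.5309 tilt [-0.0014 -0.      0.    ] F [ 0.7 -5.3  0.2] gap mm 41.1 t 77.25
[-1.11212611 -0.21141925 -0.14658391] 0.6951971938441814
```

```bash
python3 -m crank '[[-1,0,0.2,0,0,0.12,0],[-1,0,0.2,0,0,0.12,0],[-1,0,0.2,0,0,0.12,0],[-1,0,0.1,0,0,0.1,0],[-1,0,0.1,0,0,0.1,0],[-1,0,0.1,0,0,0.1,0],[-1,0,0.1,0,0,0.1,0],[-1,0,0,0,0,0,0],[-1,0,0,0,0,0,0],[-1,0,0,0,0,0,0]]'; python3 - <<'E'
from h import *
go([518,111.8,107.5],-.128,0)
print(pose()[2]['wrist_torque'],pose()[2]['joints'][5])
shot('wrist','w36.png')
p=shot('side');cv2.imwrite('pics/s36.png',cv2.resize(p['img'][170:320,240:400],None,fx=4,fy=4)[:,:,::-1])
E
```

```text
time_s: 78.5
eef_pos: [0.5178, 0.1113, 0.1017]
ee_rot: [-0.564, 0.566, -0.425, 0.425]
contact_force: [0.4, -5.1, 0.0]
finger_gap: 0.445
pos [517.8 111.3 101.7] shift in tool axes mm [-0.4 -5.8  0.3] dist 5.8
turn needed (tool rotvec) [ 1.9000e-03 -1.1628e+00 -3.0000e-04]
yaw -1.2908 tilt [-0.0016  0.     -0.0008] F [ 0.4 -5.1  0. ] gap mm 41.4 t 78.5
[-1.03108736  0.05364548 -0.03058007] 1.455098754110851
```

View pics/s36.png

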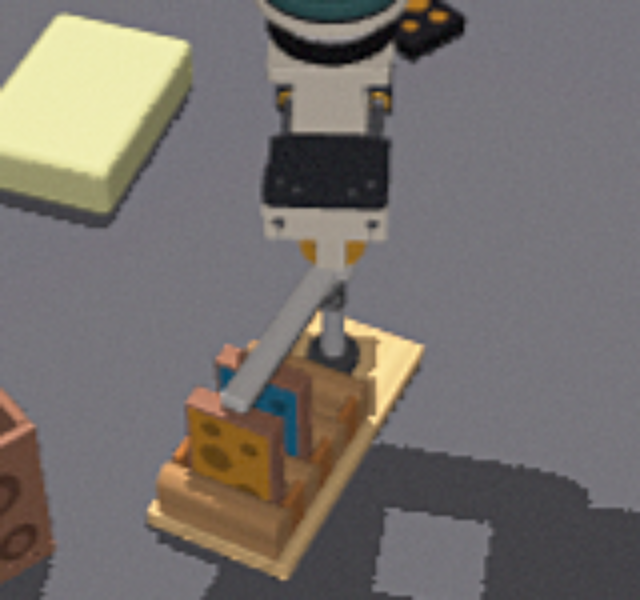

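```bash
python3 -m crank '[[-1,0,0.1,0,0,0.1,0],[-1,0,0.1,0,0,0.1,0],[-1,0,0.1,0,0,0.1,0],[-1,0,0.1,0,0,0.1,0],[-1,0,0.1,0,0,0.1,0],[-1,0,0.1,0,0,0.1,0],[-1,0,0.1,0,0,0.1,0],[-1,0,0.1,0,0,0.1,0],[-1,0,0,0,0,0.05,0],[-1,0,0,0,0,0.05,0]]'; python3 - <<'E'
from h import *
go([518,111.8,107.5],-.128,0)
print(pose()[2]['wrist_torque'],pose()[2]['joints'][5])
E
```

```text
time_s: 79.85
eef_pos: [0.518, 0.1115, 0.1014]
ee_rot: [-0.323, 0.324, -0.629, 0.629]
contact_force: [-5.0, -2.2, 6.1]
finger_gap: 0.443
pos [518.  111.5 101.4] shift in tool axes mm [-0.3 -6.1 -0.2] dist 6.1
turn needed (tool rotvec) [ 1.1000e-03 -2.0638e+00  7.0000e-04]
yaw -2.1918 tilt [ 0.     -0.     -0.0011] F [-5.  -2.2  6.1] gap mm 41.2 t 79.85
[-0.29960241  0.91048509  0.47141018] 2.3562490863271814
```

```bash
python3 - <<'E'
from h import *
p=shot('wrist','w37.png')
for n in ('side','scene'):
    p=shot(n); c=p['img'][195:255,300:350] if n=='side' else p['img'][150:210,310:360]
    cv2.imwrite(f'pics/{n}37.png',cv2.resize(c,None,fx=8,fy=8,interpolation=cv2.INTER_CUBIC)[:,:,::-1])
E
python3 -m crank '[[-1,0,0,0,0,0.06,0],[-1,0,0,0,0,0.06,0],[-1,0,0,0,0,0.06,0],[-1,0,0,0,0,0.06,0],[-1,0,0,0,0,0.06,0],[-1,0,0,0,0,0,0],[-1,0,0,0,0,0,0],[-1,0,0,0,0,0,0],[-1,0,0,0,0,0,0],[-1,0,0,0,0,0,0]]'; python3 - <<'E'
from h import *
go([518,111.8,107.5],-.128,0)
print(pose()[2]['wrist_torque'],pose()[2]['joints'][5])
p=shot('wrist','w38.png')
a=cv2.imread('pics/w37.png')[150:260,270:370];b=cv2.imread('pics/w38.png')[150:260,270:370]
cv2.imwrite('pics/w3738.png',cv2.resize(np.hstack([a,b]),None,fx=4,fy=4))
p=shot('side'); c=p['img'][195:255,300:350]
d=cv2.imread('pics/side37.png'); cv2.imwrite('pics/s3738.png',np.hstack([d,cv2.resize(c,None,fx=8,fy=8,interpolation=cv2.INTER_CUBIC)[:,:,::-1]]))
E
```

```text
time_s: 81.25
eef_pos: [0.5181, 0.1114, 0.1015]
ee_rot: [-0.226, 0.227, -0.67, 0.67]
contact_force: [0.2, -6.4, 5.1]
finger_gap: 0.446
pos [518.1 111.4 101.5] shift in tool axes mm [-0.1 -6.  -0.4] dist 6.0
turn needed (tool rotvec) [ 6.0000e-04 -2.3619e+00  1.3000e-03]
yaw -2.4899 tilt [ 0.0007 -0.     -0.0008] F [ 0.2 -6.4  5.1] gap mm 41.5 t 81.25
[-1.00796607  0.11291334  0.50692306] 2.654290881718343
```

View pics/w3738.png

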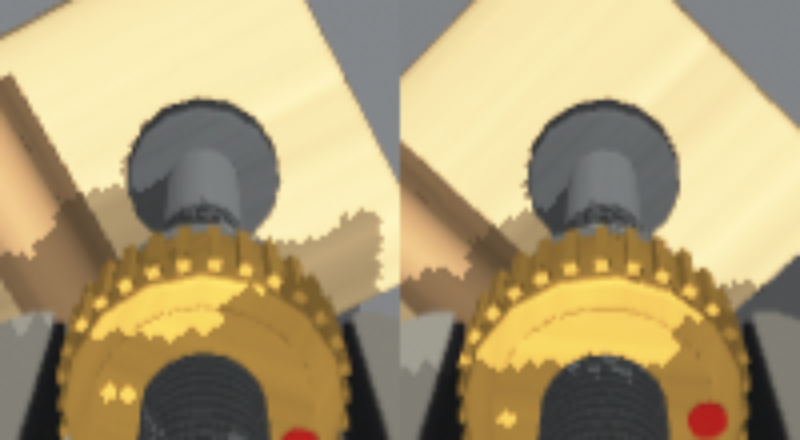

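View pics/s3738.png

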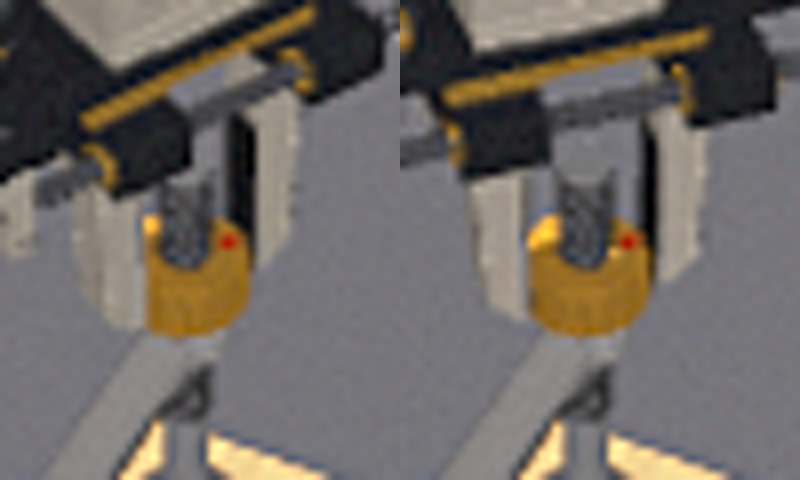

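```bash
python3 - <<'E'
from h import *
p=shot('wrist'); M=np.array(p['mount'])
def dot(fn,P,q,z):
    i=cv2.imread('pics/'+fn); hsv=cv2.cvtColor(i,cv2.COLOR_BGR2HSV)
    m=(cv2.inRange(hsv,(0,170,110),(6,255,255))|cv2.inRange(hsv,(174,170,110),(180,255,255)))[130:260,270:370]
    ys,xs=np.nonzero(m); 
    if len(xs)<5: print(fn,'no dot',len(xs)); return
    uv=[xs.mean()+270,ys.mean()+130]; T=np.eye(4);T[:3,:3]=q2R(q);T[:3,3]=P; pp=dict(p);pp['T']=T@M
    X=at_z(pp,[uv],z)[0]; d=X[:2]-[.518,.112]; print(fn,len(xs),np.round(uv,1),'r',np.hypot(*d).round(4),'angle',np.arctan2(d[1],d[0]).round(3))
dot('w1.png',[.53015,.07984,.28214],[-.707,.707,0,0],.155)
dot('w36.png',[.5178,.1113,.1017],[-.564,.566,-.425,.425],.142)
dot('w37.png',[.5180,.1115,.1014],[-.323,.324,-.629,.629],.141)
dot('w38.png',[.5181,.1114,.1015],[-.226,.227,-.67,.67],.141)
E
```

```text
w1.png 19 [319.2 144.1] r 0.0137 angle 0.656
w36.png no dot 0
w37.png 16 [344.4 258.4] r 0.0147 angle -2.504
w38.png 66 [346.5 254.6] r 0.0151 angle -2.618
```

View pics/w36.png

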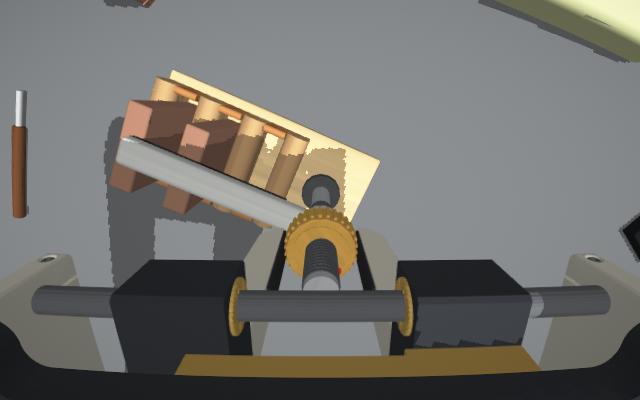

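```bash
python3 - <<'E'
from h import *
p=shot('wrist'); M=np.array(p['mount'])
def dot(fn,P,q,z):
    i=cv2.imread('pics/'+fn); hsv=cv2.cvtColor(i,cv2.COLOR_BGR2HSV)
    m=(cv2.inRange(hsv,(0,150,90),(7,255,255))|cv2.inRange(hsv,(172,150,90),(180,255,255)))[130:289,282:362]
    ys,xs=np.nonzero(m); 
    if len(xs)<5: print(fn,'no dot',len(xs)); return
    uv=[xs.mean()+282,ys.mean()+130]; T=np.eye(4);T[:3,:3]=q2R(q);T[:3,3]=P; pp=dict(p);pp['T']=T@M
    yaw=np.arctan2(T[1,0],T[0,0])
    X=at_z(pp,[uv],z)[0]; d=X[:2]-[.518,.112]; a=np.arctan2(d[1],d[0]); print(fn,len(xs),np.round(uv,1),'r',np.hypot(*d).round(4),'angle',a.round(3),'rel yaw',round((a-yaw)%(2*np.pi),3))
dot('w36.png',[.5178,.1113,.1017],[-.564,.566,-.425,.425],.142)
dot('w37.png',[.5180,.1115,.1014],[-.323,.324,-.629,.629],.141)
dot('w38.png',[.5181,.1114,.1015],[-.226,.227,-.67,.67],.141)
E
```

```text
w36.png 11 [339.5 270.7] r 0.0171 angle -2.123 rel yaw 5.45
w37.png 69 [344.4 261.2] r 0.0154 angle -2.615 rel yaw 5.86
w38.png 70 [346.4 254.7] r 0.0151 angle -2.624 rel yaw 6.149
```

```bash
python3 -m crank '[[0.2,0,0,0,0,0,0],[0.2,0,0,0,0,0,0],[0.2,0,0,0,0,0,0],[0.2,0,0,0,0,0,0],[0.2,0,0,0,0,-0.18,0],[0.2,0,0,0,0,-0.18,0],[0.2,0,0,0,0,-0.18,0],[0.2,0,0,0,0,-0.18,0],[0.2,0,0,0,0,-0.18,0],[0.2,0,0,0,0,-0.18,0]]'; python3 -m crank '[[0.2,0,0,0,0,-0.18,0],[0.2,0,0,0,0,-0.18,0],[0.2,0,0,0,0,-0.18,0],[0.2,0,0,0,0,-0.18,0],[0.2,0,0,0,0,-0.18,0],[0.2,0,0,0,0,-0.18,0],[0.2,0,0,0,0,-0.18,0],[0.2,0,0,0,0,-0.18,0],[0.2,0,0,0,0,0,0],[0.2,0,0,0,0,0,0]]'; python3 - <<'E'
from h import *
go([518,111.6,98.5],-.128,0)
print(pose()[2]['wrist_torque'],pose()[2]['joints'][5])
p=shot('side');cv2.imwrite('pics/s39.png',cv2.resize(p['img'][190:310,260:370],None,fx=6,fy=5,interpolation=cv2.INTER_CUBIC)[:,:,::-1])
p=shot('scene');cv2.imwrite('pics/c39.png',cv2.resize(p['img'][140:230,310:400],None,fx=7,fy=6,interpolation=cv2.INTER_CUBIC)[:,:,::-1])
E
```

```text
time_s: 82.7
eef_pos: [0.5179, 0.112, 0.1011]
ee_rot: [-0.54, 0.54, -0.457, 0.456]
contact_force: [0.1, 0.5, 0.7]
finger_gap: 0.603
time_s: 83.95
eef_pos: [0.518, 0.1119, 0.1011]
ee_rot: [0.707, -0.707, -0.009, 0.009]
contact_force: [0.1, -0.2, 0.6]
finger_gap: 0.598
pos [518.  111.9 101.1] shift in tool axes mm [ 0.   2.6 -0.3] dist 2.6
turn needed (tool rotvec) [ 0.      0.1537 -0.0007]
yaw 0.0257 tilt [0.     0.     0.0007] F [ 0.1 -0.2  0.6] gap mm 55.6 t 83.95
[-0.0389936   0.02746126  0.02388228] 0.13882572091679157
```

View pics/s39.png

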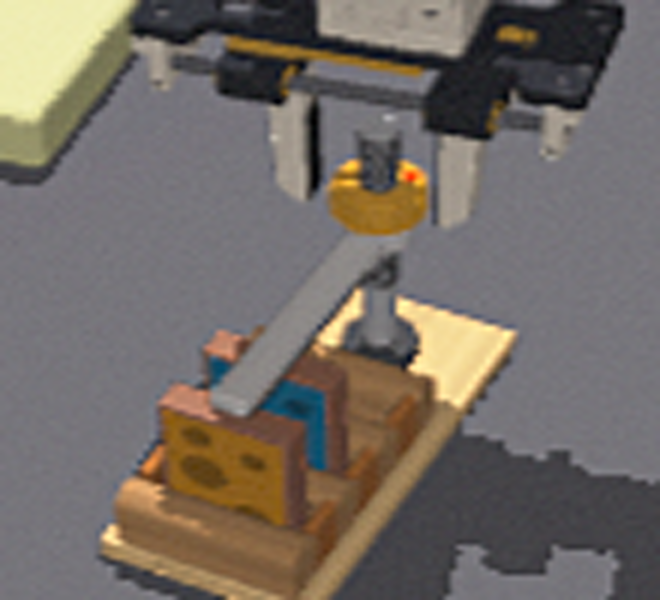

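View pics/c39.png

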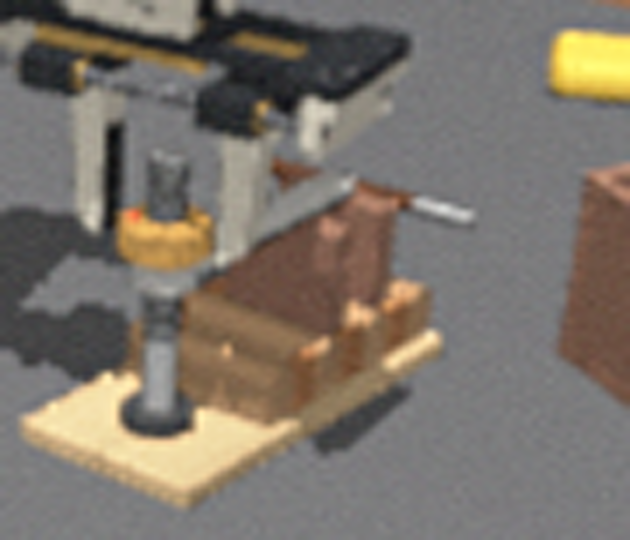

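```bash
python3 -m crank '[[0.2,0,3,0,0,0,0],[0.2,0,0,0,0,0,0],[-1,0,0,0,0,0,0],[-1,0,0,0,0,0,0],[-1,0,0,0,0,0,0],[-1,0,0,0,0,0,0],[-1,0,0,0,0,0,0],[-1,0,0,0,0,0,0],[-1,0,0,0,0,0,0],[-1,0,0,0,0,0.02,0]]'; python3 - <<'E'
from h import *
go([518,111.6,98.5],-.128,0); print(pose()[2]['wrist_torque'])
p=shot('side'); c=p['img'][195:255,300:350]; cv2.imwrite('pics/s40.png',cv2.resize(c,None,fx=8,fy=8,interpolation=cv2.INTER_CUBIC)[:,:,::-1])
E
python3 -m crank '[[-1,0,0,0,0,0.1,0],[-1,0,0,0,0,0.1,0],[-1,0,0,0,0,0.1,0],[-1,0,0.05,0,0,0.1,0],[-1,0,0.05,0,0,0.1,0],[-1,0,0.05,0,0,0.1,0],[-1,0,0.05,0,0,0.1,0],[-1,0,0.05,0,0,0.1,0],[-1,0,0.05,0,0,0.1,0],[-1,0,0.05,0,0,0.1,0]]'; python3 - <<'E'
from h import *
go([518,111.6,98.5],-.128,0); print(pose()[2]['wrist_torque'])
p=shot('side'); c=p['img'][195:255,300:350]; d=cv2.imread('pics/s40.png')
cv2.imwrite('pics/s4041.png',np.hstack([d,cv2.resize(c,None,fx=8,fy=8,interpolation=cv2.INTER_CUBIC)[:,:,::-1]]))
E
```

```text
time_s: 85.3
eef_pos: [0.518, 0.1119, 0.0981]
ee_rot: [-0.707, 0.707, 0.003, -0.004]
contact_force: [2.0, 0.3, 0.1]
finger_gap: 0.443
pos [518.  111.9  98.1] shift in tool axes mm [-0.  -0.4 -0.3] dist 0.5
turn needed (tool rotvec) [ 1.000e-04  1.374e-01 -6.000e-04]
yaw 0.0094 tilt [-0.     -0.      0.0006] F [2.  0.3 0.1] gap mm 41.2 t 85.3
[-0.0167706  -0.29356076  0.54637027]
time_s: 86.6
eef_pos: [0.5186, 0.1117, 0.0985]
ee_rot: [0.622, -0.622, 0.337, -0.337]
contact_force: [1.7, -4.0, 4.1]
finger_gap: 0.445
pos [518.6 111.7  98.5] shift in tool axes mm [-0.2  0.  -0.6] dist 0.7
turn needed (tool rotvec) [-3.000e-04 -8.653e-01  1.200e-03]
yaw -0.9933 tilt [ 0.0008 -0.     -0.0009] F [ 1.7 -4.   4.1] gap mm 41.4 t 86.6
[-0.6835729  -0.05935046  0.53830977]
```

View pics/s4041.png

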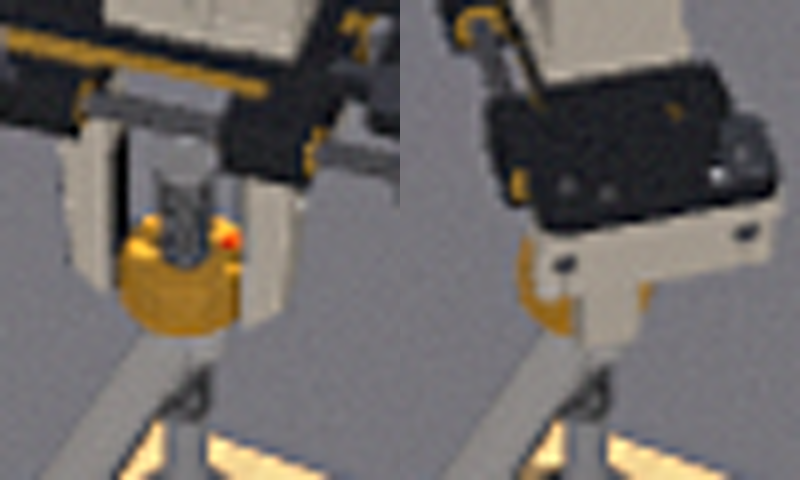

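```bash
python3 -m crank '[[0.3,0,0,0,0,0,0],[0.3,0,0,0,0,0,0],[0.3,0,0,0,0,0,0],[0.3,0,0,0,0,0,0],[0.3,0,-30,0,0,0,0],[0.3,0,-40,0,0,0,0],[0.3,0,-40,0,0,0,0],[0.3,0,-40,0,0,0,0],[0.3,0,0,0,0,-0.15,0],[0.3,0,0,0,0,-0.15,0]]'; python3 -m crank '[[0.3,0,0,0,0,-0.14,0],[0.3,0,0,0,0,-0.14,0],[0.3,0,0,0,0,-0.14,0],[0.3,0,0,0,0,-0.14,0],[0.3,0,0,0,0,0,0],[0.3,0,-10,-25,0,0,0],[0.3,0,0,0,0,0,0],[0.3,0,0,0,0,0,0],[0.3,0,0,0,0,0,0],[0.3,0,0,0,0,0,0]]'; python3 - <<'E'
from h import *
go([518,111.6,98.5],-.128,0)
p=shot('wrist','w42.png'); cv2.imwrite('pics/w42c.png',cv2.resize(p['img'][0:230,200:440],None,fx=3,fy=2.6)[:,:,::-1])
hsv=cv2.cvtColor(p['img'],cv2.COLOR_RGB2HSV); m=(cv2.inRange(hsv,(0,170,110),(6,255,255))|cv2.inRange(hsv,(174,170,110),(180,255,255)))[100:230,270:370]
ys,xs=np.nonzero(m); 
if len(xs): X=at_z(p,[[xs.mean()+270,ys.mean()+100]],.141)[0]; d=X[:2]-[.518,.112]; print('dot',len(xs),d,np.arctan2(d[1],d[0])+.128)
p=shot('side');cv2.imwrite('pics/s42.png',cv2.resize(p['img'][190:320,240:370],None,fx=5,fy=4.5,interpolation=cv2.INTER_CUBIC)[:,:,::-1])
p=shot('scene','c42.png')
E
```

```text
time_s: 87.9
eef_pos: [0.5182, 0.1119, 0.2482]
ee_rot: [0.666, -0.666, 0.237, -0.237]
contact_force: [0.2, 0.5, -0.8]
finger_gap: 0.653
time_s: 89.15
eef_pos: [0.5148, 0.0875, 0.2575]
ee_rot: [-0.706, 0.706, -0.046, 0.046]
contact_force: [-0.0, -0.5, -0.3]
finger_gap: 0.652
pos [514.8  87.5 257.5] shift in tool axes mm [  0.2 159.   24.4] dist 160.9
turn needed (tool rotvec) [ 0.0001 -0.002  -0.001 ]
yaw -0.13 tilt [-0.0001 -0.      0.001 ] F [-0.  -0.5 -0.3] gap mm 60.7 t 89.15
dot 14 [-0.01320803 -0.00828305] -2.453468503630995
```

View pics/w42c.png

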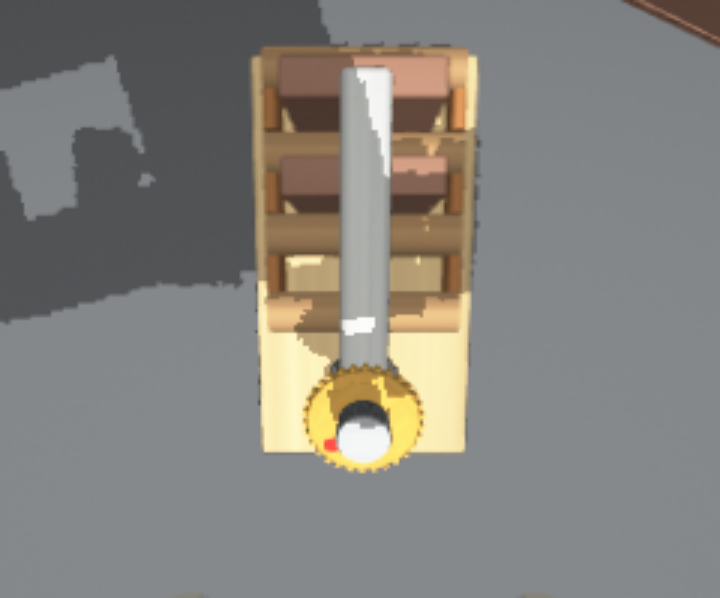

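View pics/s42.png

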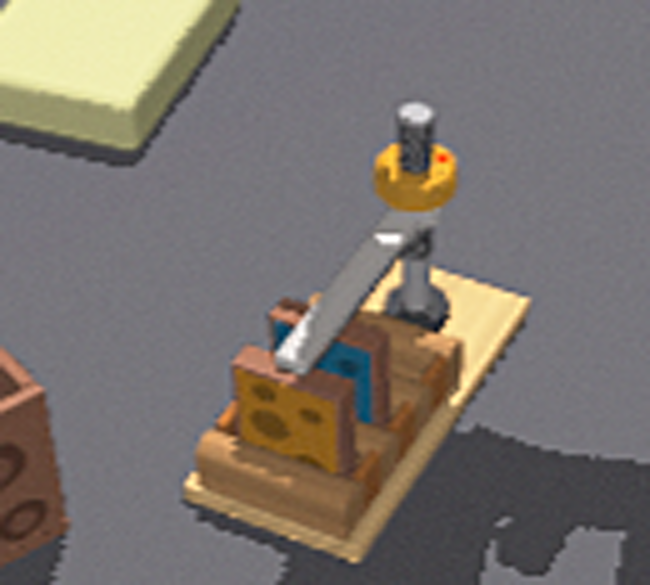

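View pics/c42.png

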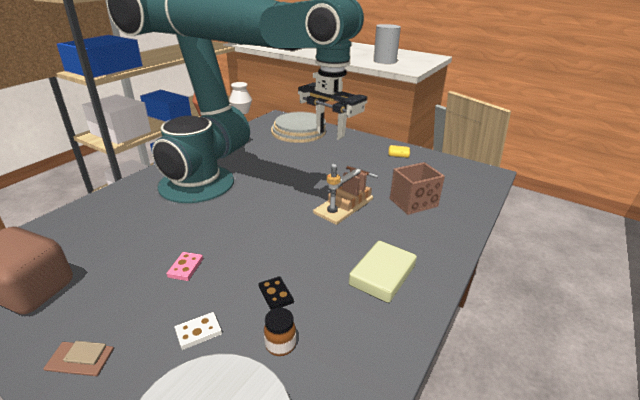

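```bash
python3 - <<'E'
from h import *
print(order.finish_job())
E
```

```text
the job is handed in; nothing more can be done
None
```

The carrier is ready and the job is handed in, at about 89 s on the robot's clock; no verdict was reported.

**What I did:** Two tiles were on the table: blue tile1 and ochre tile2. I saw no green tile in any picture and took it as absent. I stood tile1 in slot 2 and tile2 in slot 3, swung the bar to its stop, then screwed the ring down in two strokes. The pink, black and white look-alikes stayed where they were.

**Last checks:**
- **Tiles:** before the ring was screwed down, both top faces measured within about 1 mm of their slot middles along the slot. Each tile met the slot floor at the expected height, and both are upright in the last pictures.
- **Bar:** it measured about 1.567 rad against its stop at 1.571, before the ring was screwed down. It still lies along the slots in the last pictures.
- **Ring:** it stopped turning while the grip slipped round it at about 0.54 N·m, against 0.25 N·m when turning freely. A second grip met the same resistance at once. I could not read the ring's angle directly. The red dot agrees with about 15.0 rad only if it points along the carrier's x axis at zero, which is my assumption.
- **Other things:** foam, jar, planter and carving tool look unmoved, and the gripper ended clear of everything.

**What disagreed:** the fingertips sit about 20–25 mm behind the reported TCP, so my first grasp closed above tile1 without moving it. I allowed for this in every later grasp.

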